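Pack a rack-fitting kit into the button-catch case

TASK

Pack the rack-fitting kit into the case for the site fitters. Press the orange button catch and steady the sprung lid with the gripper all the way up so that it does not fly open; lay every loose yellow corner bracket flat on the floor of the large rectangular well, lug upwards, turning and nesting the L shapes so that they all fit side by side, and lower the red footplate over the two pins beside it until it lies flush; then swing the lid shut until the catch holds it. Leave the other things on the bench where they are.

Things in the scene. Friction and masses are not known exactly. Their poses are not given: they have to be found in the camera images.
- case: the case base, fixed to the bench: blue plastic, 190 mm (x) by 320 mm (y) by 34 mm high, origin at the centre of its underside, z up. The hinge is on its +x side; its -x side faces the robot and carries the catch: a black housing, x -121 to -95 mm, 40 mm wide, 34 mm high, with the button
- well (a point): centre of the grey floor of the large rectangular well, at x = 0, y = -40, z = 22 mm in the case frame, axes as the case. The well is 154 mm (x) by 206 mm (y) and 12 mm deep; its walls are upright. Two brackets nested, each with an arm in the other's missing quarter, fill about 147 mm (x) by 96 mm (y), so it holds four
- pin_front (a point): tip of the front locating pin, at x = -40, y = 108, z = 38 mm in the case frame: steel, 10 mm thick, tapering to 5 mm over its top 4 mm, standing 16 mm from the floor of its bay. The bay, 154 mm (x) by 70 mm (y), lies beside the well behind a 10 mm divider; floor and rim as the well's (z = 22 and 34 mm)
- pin_rear (a point): tip of the rear pin, the same, at x = 40, y = 108, z = 38 mm in the case frame
- button_top (a point): centre of the top of the orange push button, 22 mm across; in the case frame x = -104, y = 0, z = 58 mm when up. Press it straight down: travel 7 mm, 5 N when fully down; the catch lets the lid go after about 5 mm, and the button comes up again by itself. It also dips for a moment as the lid snaps shut
- lid (a joint): angle of the grey lid: 0 shut (about 0.01 when held by the catch), 1.8 rad at its stop, leaning back a little. A spring pushes it open all the way, about 6 N at the lip when shut and 2 N upright; let go, it flies open in under half a second and stays there. Shutting it takes up to about 12 N downwards on the lip for the last 15 mm, where the catch clicks over by itself
- lid_hinge (a point): middle of the lid's hinge line, along the case's y at case x = 95, z = 35 mm; the point's axes turn with the lid (equal to the case's when shut). In them the lid is a hollow shell, x -175 to 0, 320 mm wide (y), z 0 to 50 mm; from its front a flat lip, z 0 to 5 mm, goes on to x = -213 mm, 320 mm wide with a notch 44 mm wide in the middle for the button
- lid_lip_left (a point): point on top of the lip, 198 mm from the hinge line, 60 mm to the +y side of the button, 40 mm above the bench when shut (18 mm below the raised button's top, 11 mm below the pressed one's). Moves with the lid; its z axis is the lip's outward normal. A fingertip on this side of the lip holds the lid back as it opens, or pushes it shut
- lid_lip_right (a point): the same point on the -y side of the button
- bracket1: rack-corner bracket, yellow-painted steel, about 0.4 kg: flat L plate 6 mm thick in a 96 x 96 mm square, arms 46 mm wide. Origin: centre of that square, on the underside, z up; the quarter x, y > -2 mm is missing. On it an upright lug 40 mm long, 10 mm thick, z 6 to 50 mm, round-topped, centred at x = y = -16 mm and running along (1, 1): grip it across its 10 mm. Lies flat, turned any way. May be absent (None)
- bracket2: rack-corner bracket, yellow-painted steel, about 0.4 kg: flat L plate 6 mm thick in a 96 x 96 mm square, arms 46 mm wide. Origin: centre of that square, on the underside, z up; the quarter x, y > -2 mm is missing. On it an upright lug 40 mm long, 10 mm thick, z 6 to 50 mm, round-topped, centred at x = y = -16 mm and running along (1, 1): grip it across its 10 mm. Lies flat, turned any way. May be absent (None)
- bracket3: rack-corner bracket, yellow-painted steel, about 0.4 kg: flat L plate 6 mm thick in a 96 x 96 mm square, arms 46 mm wide. Origin: centre of that square, on the underside, z up; the quarter x, y > -2 mm is missing. On it an upright lug 40 mm long, 10 mm thick, z 6 to 50 mm, round-topped, centred at x = y = -16 mm and running along (1, 1): grip it across its 10 mm. Lies flat, turned any way. May be absent (None)
- bracket4: rack-corner bracket, yellow-painted steel, about 0.4 kg: flat L plate 6 mm thick in a 96 x 96 mm square, arms 46 mm wide. Origin: centre of that square, on the underside, z up; the quarter x, y > -2 mm is missing. On it an upright lug 40 mm long, 10 mm thick, z 6 to 50 mm, round-topped, centred at x = y = -16 mm and running along (1, 1): grip it across its 10 mm. Lies flat, turned any way. May be absent (None)
- footplate: red-painted steel rack footplate, about 0.45 kg: flat plate 120 mm (x) by 60 mm (y), 6 mm thick, with two through holes 14 mm wide at x = -40 and 40 mm, y = 0, and in its middle an upright square stub 30 x 30 mm, z 6 to 50 mm, to grip. Origin at the centre of its underside, z up. Lies flat on the bench, turned any way; either end may go to the front pin
- bolt_bin: bystander, to be left where it is: open blue bin of bolts, 150 x 110 x 70 mm, origin under its centre
- stock_box: bystander, to be left where it is: white and blue cardboard stock box, 100 x 150 x 55 mm, origin under its centre
- tape_roll: bystander, to be left where it is: roll of brown packing tape lying flat, 110 mm across, 48 mm high, origin under its centre

How it is judged:
On the way, in this order (a step that is already met when the one before it is completed fails the run):
1. the lid stands open (value of joint lid above 1.6 rad and velocity of joint lid below 0.3 rad/s), for 0.2 s.
2. every bracket lies flat on the floor of the well and the footplate flush over the pins, let go (x of bracket1 in the frame of case between -0.036 and 0.036 m and y of bracket1 in the frame of case between -0.102 and 0.022 m and z of bracket1 in the frame of case between 0.018 and 0.0255 m and angle between each of bracket1, bracket2, bracket3, bracket4, footplate's own z axis and vertical below 0.05 rad and x of bracket2 in the frame of case between -0.036 and 0.036 m and y of bracket2 in the frame of case between -0.102 and 0.022 m and z of bracket2 in the frame of case between 0.018 and 0.0255 m and x of bracket3 in the frame of case between -0.036 and 0.036 m and y of bracket3 in the frame of case between -0.102 and 0.022 m and z of bracket3 in the frame of case between 0.018 and 0.0255 m and x of bracket4 in the frame of case between -0.036 and 0.036 m and y of bracket4 in the frame of case between -0.102 and 0.022 m and z of bracket4 in the frame of case between 0.018 and 0.0255 m and x of footplate in the frame of case between -0.006 and 0.006 m and y of footplate in the frame of case between 0.102 and 0.114 m and z of footplate in the frame of case between 0.018 and 0.0255 m and linear speed of each of bracket1, bracket2, bracket3, bracket4, footplate below 0.05 m/s and value of joint lid above 1.3 rad), for 0.2 s.
At the end, for the whole second after the job is handed in: The lid is shut and held by its catch (within 0.03 rad); every bracket lies in the well (origin within 36 mm along x and 62 mm along y of its centre) and the footplate over both pins (within 6 mm), all with undersides within 3.5 mm of the floor and tilt under 0.05 rad (value of joint lid below 0.03 rad and x of bracket1 in the frame of case between -0.036 and 0.036 m and y of bracket1 in the frame of case between -0.102 and 0.022 m and z of bracket1 in the frame of case between 0.018 and 0.0255 m and angle between each of bracket1, bracket2, bracket3, bracket4, footplate's own z axis and vertical below 0.05 rad and x of bracket2 in the frame of case between -0.036 and 0.036 m and y of bracket2 in the frame of case between -0.102 and 0.022 m and z of bracket2 in the frame of case between 0.018 and 0.0255 m and x of bracket3 in the frame of case between -0.036 and 0.036 m and y of bracket3 in the frame of case between -0.102 and 0.022 m and z of bracket3 in the frame of case between 0.018 and 0.0255 m and x of bracket4 in the frame of case between -0.036 and 0.036 m and y of bracket4 in the frame of case between -0.102 and 0.022 m and z of bracket4 in the frame of case between 0.018 and 0.0255 m and x of footplate in the frame of case between -0.006 and 0.006 m and y of footplate in the frame of case between 0.102 and 0.114 m and z of footplate in the frame of case between 0.018 and 0.0255 m); the robot touches nothing.
It fails at once if the lid flies open (faster than 3.5 rad/s once more than 0.4 rad open) (value of joint lid above 0.4 rad and velocity of joint lid above 3.5 rad/s).
It fails at once if a bystander is moved by more than 30 mm (distance of any of bolt_bin, stock_box, tape_roll from where it was at the start of the episode above 0.03 m).
Of bracket1, bracket2, bracket3, bracket4 only 3 to 4 are there at a start; the rules pass over those that are not, and their reading is None.
At some moment in a run one of bracket1, bracket2, bracket3, bracket4, footplate may be knocked a few centimetres aside while the robot is not near it.
Once in a run the grip may slacken for a moment while it holds something.
It also fails if it takes over 210 s, if anything falls off the work surface, if the arm or the gripper's body presses on something with over 40 N, if the wrist force passes 120 N, or if a joint passes its speed limit or range.

ROBOT

A 6-joint arm with a two-finger parallel gripper is mounted at the origin on the work surface. World frame = base frame: x ahead of the robot, y to its left, z up, the work surface at z = 0. Lengths are in m, angles in rad, forces in N, time in s.
With the tool pointing down it reaches from about 0.25 to 0.725 m from the base axis. Payload 4 kg.
Tool frame: the origin (TCP) lies midway between the tips of the shut fingers; the grasp point (between the pads) lies bot.pinch_z behind it (bot.pinch_z is the distance from the TCP to the grasp point, in m); z points along the fingers, y is the direction in which the jaws open and shut (so a half turn about z gives the same grasp; the last joint's range is limited). The gripper opens to 85 mm and grips with 20 to 120 N. Pads are 22 mm wide; open, the fingers measure 114 mm over their backs; the gripper's body (76 mm by 85 mm) begins 54 mm behind the grasp point. The pads swing forward as they close: fully open they stand 13 mm farther back than shut.
Start: joints at [-1.106, 0.241, 0.005, 1.335, 0, 1.571], TCP at [0.224, -0.447, 0.231] pointing down, gripper open.
Joint ranges: [-2.72, 2.72], [-1.05, 1.87], [-1.09, 1.28], [-1.99, 2.15], [-1.42, 1.44], [-3.14, 3.14]. Speed limits (rad/s): [2.79, 2.79, 3.14, 3.14, 3.14, 3.14].

INTERFACE

Orientations are given as a unit quaternion [x, y, z, w].
In Python, from workcell import bot gives the robot as it stands. The module is installed in compiled form; this text tells all that it offers.
- The arm moves only by the tool move_arm, never from a script. Its argument "series" is a list that holds one entry, the list of rows, each a list of 7 numbers: the shift along the world's x, y, z in cm, then the turn, a rotation vector about the world's x, y, z in degrees, then the opening, from 0 (shut) to 1 (fully open). A call has exactly 5 rows; each row shifts and turns the pose as measured when the row begins; what a row does not reach is not made up. A row lasts 1/10 s, in which the tool goes at most 50 mm and 8.59 degrees, less where a joint would pass 70% of its speed; a pose out of reach is approached as far as the arm can. A call with a gripper value outside its range is refused whole. The fingers move at their own pace and stop on an object; the grip force is fixed at half the most. Time passes only in rows, so rows that do not move let the fingers close, or fill a call up. It gives the time, the measured TCP pose, the force and the opening at its end, in the units of the state.
- bot.get_obs(): the state, without advancing time (a new reading comes with each control period).
- bot.camera(name): name is "side" or "top" or "wrist"; returns (picture, depth): 384x512x3 uint8, red, green, blue; 384x512 float32, m along the optical axis (not along the pixel's ray), 0 where there is no reading.
- bot.camera_info(name): a dict with "vfov" (degrees; the focal length in pixels is half the picture's height over the tangent of half this angle, whatever the lens; pixels are square), "cx", "cy" (the principal point, pixels), "cam_to_world" (4x4, takes a point from camera to world coordinates); the wrist camera has in their place "tool_from_camera" (4x4, takes a point from camera to tool coordinates, whose origin is the TCP and whose axes are the flange's). Camera axes: x right, y down, z forward; pixel columns grow to the right and rows downward; lengths in m; the calibration is good to about 2 mm. A picture is of the moment at which its call begins: read the wrist's pose just before it. camera_info takes no time and is no camera call.
- bot.job_done(): hands the job in, once; it reports no verdict.
Trained networks look in the newest picture that a camera, given by its name, has taken for a name from the list of things; names that differ only in an ending like _2 or _b are one class to them, and where a whole thing is asked for, a point or a joint stands for the part that bears it (a point fixed in the world has none). Each returns a list of dicts, best first, with "confidence" (0 to 1); they miss things now and then, are a little off and sometimes report something else, mostly with a low value. They report only what shows in the picture. A call takes as long as a camera call.
- bot.find_in(camera, target): "at" ([x, y, z] in m, in world coordinates, good to about 4 mm: the middle of the surface that is visible of it).
The state is a dict: "clock": time; "joint_pos": joint angles; "joint_vel": joint speeds; "tau": joint torques, N m; "eef_pos": TCP position; "tool_rot": TCP orientation; "ft_force": force on the tool from outside, world axes, zero at the start; "ft_torque": the same for the moment, N m; "grip_width": finger opening in m.
Only numpy, scipy, OpenCV 4.12 (cv2) and the standard library are available. Lean on these libraries where they do the work, as an engineer would, in place of code of your own. Each camera call takes 0.05 s, during which the arm holds its last target.

## Working session

There is one attempt and no reset: what is moved stays moved. The work goes in short steps, Python scripts to look and compute and a tool call to move; the robot and the scene stay as the last step left them, time stands still between calls to the robot, and variables do not carry over. Pictures are saved under pics/ and viewed, and the job is handed in when it is done.

Besides the shell and the picture viewer there is one more tool, called as name(argument=value, ...), one argument or row to a line, values as JSON. move_arm: Moves the arm, as the interface text tells. Its arguments: {"type":"object","properties":{"series":{"type":"array","items":{"type":"array","items":{"type":"array","items":{"type":"number"}}}}},"required":["series"]}

```bash
mkdir -p pics
cat > h.py <<'E'
from workcell import bot
import numpy as np, cv2
from scipy.spatial.transform import Rotation as R
def snap(cam,fn):
    o=bot.get_obs(); p,d=bot.camera(cam); cv2.imwrite('pics/'+fn,p[:,:,::-1]); 
    i=bot.camera_info(cam)
    if 'cam_to_world' in i: T=np.array(i['cam_to_world'])
    else:
        W=np.eye(4);W[:3,:3]=R.from_quat(o['tool_rot']).as_matrix();W[:3,3]=o['eef_pos'];T=W@np.array(i['tool_from_camera'])
    f=192/np.tan(np.radians(i['vfov']/2))
    v,u=np.mgrid[0:384,0:512]
    P=np.stack([(u-i['cx'])*d/f,(v-i['cy'])*d/f,d],-1)@T[:3,:3].T+T[:3,3]
    P[d==0]=np.nan
    np.savez('pics/'+fn[:-4]+'.npz',p=p,d=d,P=P,T=T,f=f,cx=i['cx'],cy=i['cy'])
    return p,d,P
def st():
    o=bot.get_obs(); print('t',round(o['clock'],2),'tcp',np.round(o['eef_pos'],4),'q',np.round(o['tool_rot'],3),'F',np.round(o['ft_force'],1),'w',round(o['grip_width'],4),'j',np.round(o['joint_pos'],2))
E
python3 - <<'E'
from h import *
st(); print(bot.pinch_z)
for c in ['top','side']:
    snap(c,c+'0.png'); print(bot.camera_info(c))
    for n in ['case','button_top','bracket1','footplate','well','lid_lip_left','lid_lip_right','bolt_bin','stock_box','tape_roll']:
        print(c,n,[(np.round(r['at'],3).tolist(),round(r['confidence'],2)) for r in bot.find_in(c,n)])
st()
E
```

```text
t 0.0 tcp [ 0.2238 -0.4464  0.2304] q [ 0.973  0.23  -0.    -0.001] F [ 0.7 -0.1  0. ] w 0.0852 j [-1.11  0.24  0.    1.34  0.    1.57]
0.0187
{'vfov': 53.68247085658117, 'cx': 258.9014332613741, 'cy': 189.53853181087314, 'cam_to_world': array([[-0.02609058, -0.98370255,  0.17790047,  0.23953063],
       [-0.99962081,  0.02724048,  0.00402381,  0.02089517],
       [-0.00880433, -0.17772803, -0.98404026,  1.60678953],
       [ 0.        ,  0.        ,  0.        ,  1.        ]])}
top case [([0.523, 0.026, 0.084], 0.72), ([0.438, 0.64, 0.032], 0.28)]
top button_top []
top bracket1 [([0.413, 0.301, 0.006], 0.94), ([0.594, -0.303, 0.003], 0.54), ([0.578, 0.358, 0.0], 0.53)]
top footplate [([0.404, -0.341, 0.009], 0.74)]
top well [([0.521, 0.023, 0.085], 0.84)]
top lid_lip_left [([0.523, 0.027, 0.086], 0.97)]
top lid_lip_right [([0.525, 0.029, 0.083], 0.6)]
top bolt_bin [([0.441, 0.64, 0.03], 0.63)]
top stock_box [([0.388, -0.559, 0.055], 0.65), ([0.594, -0.304, 0.003], 0.52)]
top tape_roll [([0.59, -0.497, 0.045], 0.57)]
{'vfov': 57.08323780490024, 'cx': 259.831085456837, 'cy': 188.85470
[... 268 characters left out ...]
])}
side case [([0.497, 0.064, 0.087], 0.85), ([0.439, 0.634, 0.032], 0.57)]
side button_top [([0.502, 0.063, 0.084], 0.19)]
side bracket1 [([0.574, 0.366, 0.006], 0.86), ([0.404, 0.311, 0.003], 0.68), ([0.591, -0.292, 0.006], 0.54)]
side footplate [([0.398, -0.339, 0.007], 0.67)]
side well [([0.502, 0.063, 0.086], 0.71)]
side lid_lip_left [([0.502, 0.06, 0.087], 0.97)]
side lid_lip_right [([0.503, 0.057, 0.092], 0.86), ([0.498, 0.063, 0.089], 0.57)]
side bolt_bin []
side stock_box []
side tape_roll [([0.586, -0.484, 0.037], 0.59), ([0.504, 0.058, 0.089], 0.32)]
t 1.1 tcp [ 0.2241 -0.4469  0.2313] q [0.973 0.23  0.    0.   ] F [ 0.1  0.6 -0.1] w 0.0854 j [-1.11  0.24  0.01  1.34  0.    1.57]
```

View pics/top0.png

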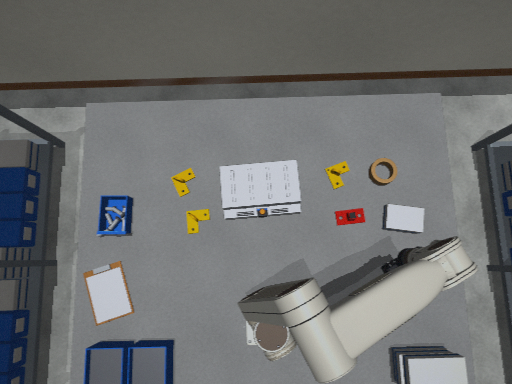

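View pics/side0.png

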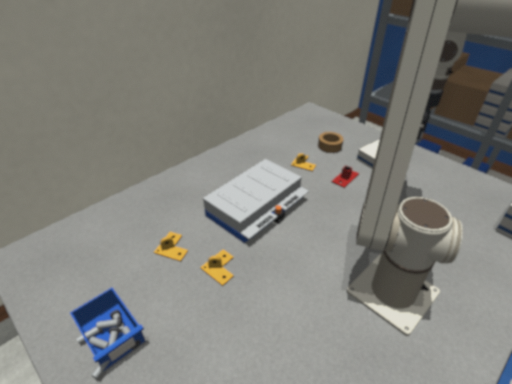

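The top view shows the closed case at about (260,190), with the button at (263,212). Three yellow brackets lie at (183,182), (198,220) and (337,174), and the red footplate is at (350,216). The side view agrees. The arm may be hiding a fourth bracket. Next I'll fit the case.

Run:
```python
from h import *
for c in ['top','side']:
    z=np.load(f'pics/{c}0.npz'); P=z['P'];p=z['p'].astype(int)
    m=(P[...,2]>.078)&(P[...,2]<.095)&(abs(P[...,1]-.03)<.25)&(abs(P[...,0]-.52)<.2)
    q=P[m][:,:2].astype(np.float32)
    r=cv2.minAreaRect(q*1000); print(c,m.sum(),r,np.median(P[m][:,2]))
    o=(p[...,0]>180)&(p[...,1]<130)&(p[...,1]>40)&(p[...,2]<80)&(abs(P[...,1]-.03)<.15)&(P[...,2]>.03)
    print('orange',o.sum(),P[o].mean(0) if o.any() else '')
    y=(p[...,0]>150)&(p[...,1]>110)&(p[...,2]<70)&(P[...,2]<.08)&(P[...,0]>.1)
    n,l,s,cc=cv2.connectedComponentsWithStats(y.astype(np.uint8))
    for k in range(1,n):
        if s[k,4]>15: print('Y',s[k],np.nanmean(P[l==k],0).round(3))
```

```text
top 3241 ((540.8805541992188, 25.466812133789062), (175.9814453125, 319.8024597167969), 3.498436212539673) 0.08599576576530943
orange 0 
Y [325 161  24  28 300] [ 0.589 -0.31   0.008]
Y [171 168  24  28 300] [0.576 0.355 0.008]
Y [187 209  23  25 332] [0.41  0.297 0.008]
side 3011 ((544.7023315429688, 27.486587524414062), (179.33770751953125, 321.55120849609375), 3.3838560581207275) 0.08603481532418322
orange 8 [0.42756683 0.0233091  0.05855391]
Y [293 159  20  11  69] [ 0.574 -0.288  0.007]
Y [163 234  17  11  60] [0.594 0.339 0.016]
Y [156 246  19  11  79] [0.575 0.384 0.007]
Y [173 251  12   9  55] [0.531 0.361 0.006]
Y [210 253  21  13  92] [0.421 0.276 0.015]
Y [203 263  19  10  56] [0.422 0.322 0.008]
Y [218 273  13  11  54] [0.367 0.317 0.006]
```

Run:
```python
from h import *
print(bot.camera_info('wrist'))
```

```text
{'vfov': 68.91349587897946, 'cx': 253.15328109580236, 'cy': 196.63799729250601, 'tool_from_camera': array([[-9.04659089e-04, -9.50172345e-01, -3.11723751e-01,
         7.93512069e-02],
       [ 9.99999590e-01, -8.68357979e-04, -2.55254795e-04,
         8.64723846e-04],
       [-2.81517588e-05, -3.11723854e-01,  9.50172741e-01,
        -1.42031670e-01],
       [ 0.00000000e+00,  0.00000000e+00,  0.00000000e+00,
         1.00000000e+00]])}
```

move_arm(
  series=[
    [[2, 4.4, 0, 0, 0, -6, 0.53], [2, 4.4, 0, 0, 0, -6, 0.53], [2, 4.4, 0, 0, 0, -6, 0.53], [2, 4.4, 0, 0, 0, -5, 0.53], [2, 4.4, 1, 0, 0, 0, 0.53]],
  ],
)

```text
clock: 1.6
eef_pos: [0.3234, -0.226, 0.2395]
tool_rot: [1.0, 0.016, -0.001, 0.001]
ft_force: [1.2, -0.2, 0.3]
grip_width: 0.0451
```

move_arm(
  series=[
    [[2, 4.4, 1, 0, 0, 0, 0.53], [2, 4.4, 1, 0, 0, 0, 0.53], [1, 4.4, 1, 0, 0, 0, 0.53], [1, 4.4, 0, 0, 0, 0, 0.53], [1, 4.4, 0, 0, 0, 0, 0.53]],
  ],
)

```text
clock: 2.1
eef_pos: [0.3957, 0.0013, 0.2726]
tool_rot: [1.0, 0.016, 0.003, 0.001]
ft_force: [1.6, -0.2, 0.2]
grip_width: 0.0451
```

Run:
```python
from h import *
st()
p,d,P=snap('wrist','w1.png'); snap('top','top1.png')
for n in ['button_top','lid_lip_right','lid_lip_left']:
    print(n,[(np.round(r['at'],3).tolist(),round(r['confidence'],2)) for r in bot.find_in('wrist',n)])
for n in ['bracket1']:
    print(n,[(np.round(r['at'],3).tolist(),round(r['confidence'],2)) for r in bot.find_in('top',n)])
```

```text
t 2.1 tcp [0.3957 0.0013 0.2726] q [1.    0.016 0.003 0.001] F [ 1.6 -0.2  0.2] w 0.0451 j [ 0.01  0.01 -0.15  1.4  -0.    3.12]
button_top [([0.435, 0.023, 0.053], 0.67)]
lid_lip_right [([0.511, 0.026, 0.087], 0.82)]
lid_lip_left [([0.511, 0.029, 0.087], 0.89)]
bracket1 [([0.58, 0.358, -0.001], 0.9), ([0.414, 0.303, 0.001], 0.64), ([0.594, -0.304, 0.006], 0.59)]
```

View pics/w1.png

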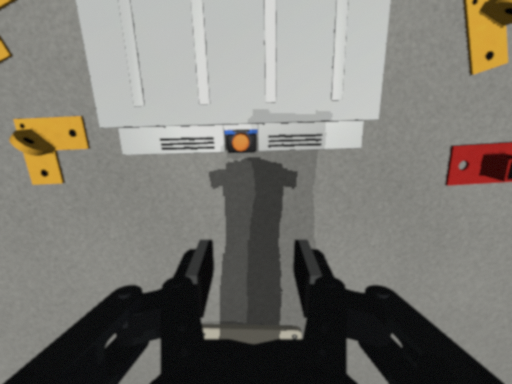

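View pics/top1.png

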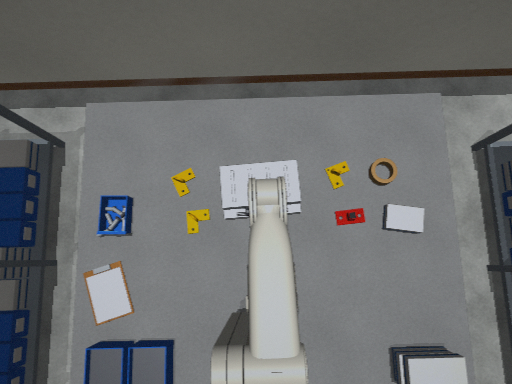

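Run:
```python
from h import *
z=np.load('pics/w1.npz');P=z['P'];p=z['p'].astype(int)
m=(P[...,2]>.034)&(P[...,2]<.046)&(P[...,0]>.38)&(P[...,0]<.46)
white=p.min(-1)>150
q=P[m&white]; print(len(q),q.mean(0)); r=cv2.minAreaRect(q[:,:2].astype(np.float32)*1000);print('lip',r,cv2.boxPoints(r))
o=(p[...,0]>170)&(p[...,1]<150)&(p[...,1]>60)&(p[...,2]<90)&(P[...,2]>.04)
vu=np.argwhere(o); print('orange',o.sum(),np.median(P[o],0),P[o].mean(0))
m=(P[...,2]>.078)&(P[...,2]<.095); q=P[m];print(np.median(q[:,2]))
# front edge of lid top
r=cv2.minAreaRect(q[:,:2].astype(np.float32)*1000);print('lid',r)
```

```text
4749 [0.43736346 0.02024658 0.04105985]
lip ((435.5777587890625, 16.856552124023438), (36.10188293457031, 319.34942626953125), 3.381941080093384) [[ 408.13876  175.18834]
 [ 426.97775 -143.60493]
 [ 463.01675 -141.47523]
 [ 444.17776  177.31804]]
orange 252 [0.42913072 0.02010825 0.05714171] [0.42846163 0.09352642 0.05457173]
0.08551787331513896
lid ((517.9713134765625, 21.988052368164062), (125.84534454345703, 320.37615966796875), 3.0919179916381836)
```

Only three brackets are present, because the area the arm was hiding is empty. The wrist view shows the button at (241,142), with the lip on both sides of it from (122,154) to (362,148). I put the case at about (0.5345, 0.024), yaw 3.45°. Next I'll go above the button with one finger over it and the other over the right part of the lip.

move_arm(
  series=[
    [[3.7, -1.35, 0, 0, 0, 1.6, 0.53], [0, 0, -4.5, 0, 0, 0, 0.53], [0, 0, -4.5, 0, 0, 0, 0.53], [0, 0, -4.5, 0, 0, 0, 0.53], [0, 0, -3, 0, 0, 0, 0.53]],
  ],
)

```text
clock: 2.9
eef_pos: [0.4385, -0.0257, 0.1093]
tool_rot: [1.0, 0.02, 0.012, 0.003]
ft_force: [-0.6, -0.1, 0.4]
grip_width: 0.0452
```

Run:
```python
from h import *
st()
p,d,P=snap('wrist','w2.png'); snap('side','s2.png')
```

```text
t 2.9 tcp [ 0.4385 -0.0257  0.1093] q [1.    0.02  0.012 0.003] F [-0.6 -0.1  0.4] w 0.0452 j [-0.06  0.2  -0.38  0.96 -0.    3.05]
```

View pics/w2.png

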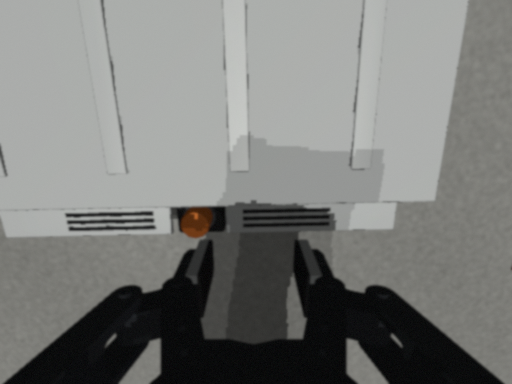

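View pics/s2.png

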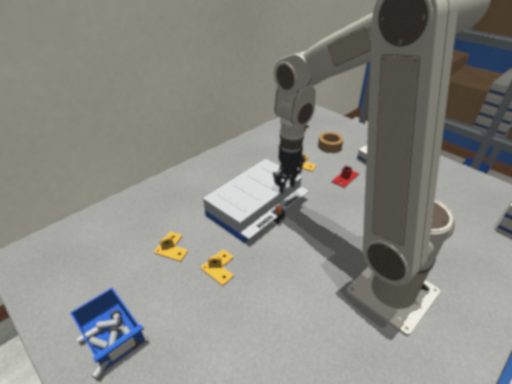

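move_arm(
  series=[
    [[-0.6, 1.35, 0, 0, 1.4, 0, 0.53], [0, 0, -1, 0, 0, 0, 0.53], [0, 0, -1, 0, 0, 0, 0.53], [0, 0, -0.5, 0, 0, 0, 0.53], [0, 0, 0, 0, 0, 0, 0.53]],
  ],
)

```text
clock: 3.5
eef_pos: [0.4334, -0.0172, 0.0859]
tool_rot: [1.0, 0.015, 0.0, 0.003]
ft_force: [0.6, -1.0, -0.3]
grip_width: 0.0451
```

Run:
```python
from h import *
st()
p,d,P=snap('wrist','w3.png')
p=p.astype(int)
o=(p[...,0]>120)&(p[...,1]<p[...,0]*.6)&(p[...,2]<60)
print(o.sum(),np.nanmedian(P[o],0), np.argwhere(o).mean(0))
st()
```

```text
t 3.5 tcp [ 0.4334 -0.0172  0.0859] q [1.    0.015 0.    0.003] F [ 0.6 -1.  -0.3] w 0.0451 j [-0.04  0.24 -0.41  0.92 -0.01  3.08]
0 [nan nan nan] [nan nan]
t 3.55 tcp [ 0.4336 -0.0172  0.0862] q [1.    0.015 0.001 0.003] F [0.6 0.5 0.1] w 0.0453 j [-0.04  0.24 -0.41  0.92 -0.01  3.08]
  return np.nanmean(a, axis, out=out, keepdims=keepdims)
<stdin>:6: RuntimeWarning: Mean of empty slice.
  ret = um.true_divide(
```

View pics/w3.png

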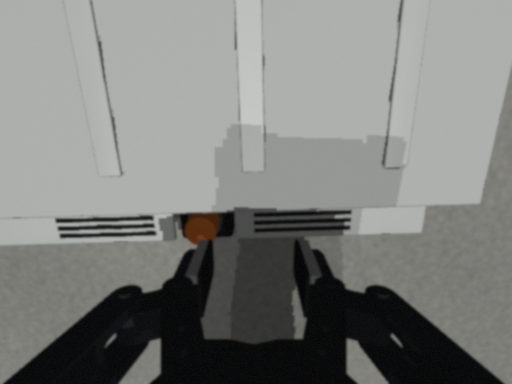

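Run:
```python
from h import *
z=np.load('pics/w3.npz');P=z['P'];p=z['p'].astype(int)
print(p[226:231,198:207:2])
o=(p[...,0]>100)&(p[...,1]<90)&(p[...,2]<40); print(o.sum(),np.nanmedian(P[o],0),np.nanmin(P[o],0),np.nanmax(P[o],0))
m=o&(P[...,2]>.053); print(P[m].mean(0), (P[m].min(0)+P[m].max(0))/2)
T=np.eye(4);T[:3,:3]=R.from_quat([1,.015,0,.003]).as_matrix()
# finger tips in tool frame
TW=z['T']; 
o2=bot.get_obs()
W=np.eye(4);W[:3,:3]=R.from_quat(o2['tool_rot']).as_matrix();W[:3,3]=o2['eef_pos']
Q=(P-W[:3,3])@W[:3,:3]
for (u0,u1) in((180,216),(292,330)):
    q=Q[238:300,u0:u1].reshape(-1,3); q=q[q[:,2]>-.03]; q=q[np.abs(q[:,0])<.02]
    print(len(q), q.min(0),q.max(0))
```

```text
[[[84 43 13]
  [84 43 13]
  [86 45 18]
  [85 44 15]
  [86 44 17]]

 [[84 44 14]
  [84 44 15]
  [86 44 15]
  [85 44 17]
  [86 45 18]]

 [[85 44 15]
  [85 43 14]
  [85 44 14]
  [87 45 19]
  [85 44 16]]

 [[85 44 16]
  [85 43 15]
  [86 45 16]
  [86 44 15]
  [86 44 16]]

 [[83 42 13]
  [84 44 16]
  [85 43 16]
  [85 44 16]
  [84 43 11]]]
25 [0.42781721 0.01704984 0.05747439] [0.42319878 0.01497122 0.05654915] [0.42978872 0.02068772 0.05857709]
[0.42786066 0.01711075 0.0575536 ] [0.42649375 0.01782947 0.05756312]
1001 [-0.01167124 -0.04355328 -0.02999142] [ 0.01156473 -0.02115179  0.03057746]
918 [-0.01213359  0.0235939  -0.02996916] [ 0.01116854  0.03737144 -0.00093864]
```

Run:
```python
from h import *
z=np.load('pics/w3.npz');P=z['P'];p=z['p'].astype(int)
o=(p[...,0]>70)&(p[...,1]<p[...,0]*.6)&(p[...,2]<40)&(P[...,2]>.053)&(P[...,2]<.062); print(o.sum(),np.nanmedian(P[o],0),P[o].min(0),P[o].max(0))
o2=bot.get_obs()
W=np.eye(4);W[:3,:3]=R.from_quat(o2['tool_rot']).as_matrix();W[:3,3]=o2['eef_pos']
Q=(P-W[:3,3])@W[:3,:3]
q=Q[238:300,292:330].reshape(-1,3)
h,e=np.histogram(q[:,2],bins=np.arange(-.03,.06,.005)); print(list(zip(e.round(3),h)))
```

```text
586 [0.4332887  0.01740912 0.05730008] [0.42300181 0.00700718 0.05546321] [0.44254481 0.02730543 0.05926409]
[(np.float64(-0.03), np.int64(215)), (np.float64(-0.025), np.int64(208)), (np.float64(-0.02), np.int64(184)), (np.float64(-0.015), np.int64(165)), (np.float64(-0.01), np.int64(116)), (np.float64(-0.005), np.int64(30)), (np.float64(0.0), np.int64(0)), (np.float64(0.005), np.int64(0)), (np.float64(0.01), np.int64(0)), (np.float64(0.015), np.int64(0)), (np.float64(0.02), np.int64(0)), (np.float64(0.025), np.int64(0)), (np.float64(0.03), np.int64(0)), (np.float64(0.035), np.int64(0)), (np.float64(0.04), np.int64(0)), (np.float64(0.045), np.int64(0)), (np.float64(0.05), np.int64(0))]
```

move_arm(
  series=[
    [[0, 0.4, -1, 0, 0, 0, 0.53], [0, 0, -0.8, 0, 0, 0, 0.53], [0, 0, -0.5, 0, 0, 0, 0.53], [0, 0, 0, 0, 0, 0, 0.53], [0, 0, 0, 0, 0, 0, 0.53]],
  ],
)

```text
clock: 4.05
eef_pos: [0.434, -0.0129, 0.0617]
tool_rot: [1.0, 0.015, 0.001, 0.003]
ft_force: [-0.9, -0.8, 0.1]
grip_width: 0.0451
```

move_arm(
  series=[
    [[0, 0, -0.4, 0, 0, 0, 0.53], [0, 0, -0.3, 0, 0, 0, 0.53], [0, 0, -0.3, 0, 0, 0, 0.53], [0, 0, 0, 0, 0, 0, 0.53], [0, 0, 0, 0, 0, 0, 0.53]],
  ],
)

```text
clock: 4.55
eef_pos: [0.4345, -0.0128, 0.0521]
tool_rot: [1.0, 0.015, 0.002, 0.003]
ft_force: [-1.0, -0.4, 1.3]
grip_width: 0.0454
```

move_arm(
  series=[
    [[0, 0, -0.3, 0, 0, 0, 0.53], [0, 0, -0.2, 0, 0, 0, 0.53], [0, 0, -0.1, 0, 0, 0, 0.53], [0, 0, 0, 0, 0, 0, 0.53], [0, 0, 0, 0, 0, 0, 0.53]],
  ],
)

```text
clock: 5.05
eef_pos: [0.4349, -0.0128, 0.0505]
tool_rot: [1.0, 0.016, 0.003, 0.003]
ft_force: [-2.8, 0.8, 9.1]
grip_width: 0.0452
```

Run:
```python
from h import *
p,d,P=snap('wrist','w4.png'); st()
m=(P[...,2]>.06)&(P[...,0]>.44); q=P[m]
# lid slope: fit plane to lid top
A=np.c_[q[:,:2],np.ones(len(q))]; c=np.linalg.lstsq(A,q[:,2],rcond=None)[0]; print(len(q),c)
```

```text
t 5.1 tcp [ 0.435  -0.0128  0.0506] q [1.    0.016 0.003 0.003] F [-2.7  1.1  8.1] w 0.0453 j [-0.03  0.28 -0.46  0.82 -0.01  3.08]
152700 [-0.26929739 -0.01338434  0.2312494 ]
```

View pics/w4.png

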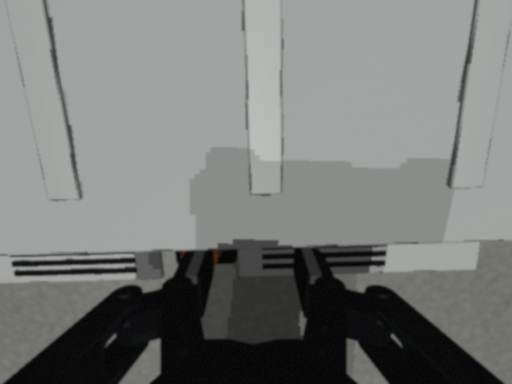

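Run:
```python
from h import *
z=np.load('pics/w4.npz');P=z['P'];p=z['p'].astype(int)
q=P[:180,:500][p[:180,:500].min(-1)>120]
A=np.c_[q[:,:2],np.ones(len(q))]; c=np.linalg.lstsq(A,q[:,2],rcond=None)[0]; print(len(q),c, q[:,2].min(),q[:,2].max())
for u,v in [(420,258),(75,268),(210,258),(190,258),(150,263)]: print((u,v),P[v,u])
```

```text
** On entry to DLASCL parameter number  4 had an illegal value
 ** On entry to DLASCL parameter number  4 had an illegal valueTraceback (most recent call last):
  File "<stdin>", line 4, in <module>
    x, resids, rank, s = _umath_linalg.lstsq(a, b, rcond,
                         ~~~~~~~~~~~~~~~~~~~^^^^^^^^^^^^^
                                             signature=signature)
                                             ^^^^^^^^^^^^^^^^^^^^
    raise LinAlgError("SVD did not converge in Linear Least Squares")
numpy.linalg.LinAlgError: SVD did not converge in Linear Least Squares
```

Run:
```python
from h import *
z=np.load('pics/w4.npz');P=z['P'];p=z['p'].astype(int)
q=P[60:180,100:460].reshape(-1,3);q=q[~np.isnan(q[:,2])]
A=np.c_[q[:,:2],np.ones(len(q))]; c=np.linalg.lstsq(A,q[:,2],rcond=None)[0]; print(len(q),c, q[:,2].min(),q[:,2].max())
for u,v in [(420,258),(75,268),(210,258),(190,258),(150,263)]: print((u,v),P[v,u])
```

```text
43039 [-0.06370816 -0.00378979  0.12490474] 0.08857826593143113 0.09696852934036941
(420, 258) [ 0.43460972 -0.1089639   0.05237045]
(75, 268) [0.42289905 0.08789469 0.05247167]
(210, 258) [0.43855095 0.00877581 0.06461124]
(190, 258) [0.44092697 0.01807452 0.06913185]
(150, 263) [0.42702795 0.04498876 0.05201588]
```

The lid has popped to about 0.064 rad and now rests on the fingertip. The lip shows along row 258–268. Next I'll plan the arc.

```bash
cat > arc.py <<'E'
import numpy as np
hx,hz=.6308,.035
def tcp(th,r=.204,hw=.0115):
    C=np.array([-r*np.cos(th)+.005*np.sin(th), r*np.sin(th)+.005*np.cos(th)])
    return np.array([hx+C[0]+hw, hz+C[1]-.001])
E
python3 - <<'E'
from arc import *
p=None
for th in np.arange(.064,1.81,.0873):
    q=tcp(th); print(round(th,3),q.round(4), '' if p is None else ((q-p)*100).round(2)); p=q
E
```

```text
0.064 [0.439 0.052] 
0.151 [0.4414 0.0697] [0.23 1.77]
0.239 [0.4453 0.0871] [0.39 1.74]
0.326 [0.4506 0.104 ] [0.54 1.7 ]
0.413 [0.4575 0.1205] [0.68 1.64]
0.5 [0.4657 0.1363] [0.82 1.58]
0.588 [0.4753 0.1513] [0.96 1.5 ]
0.675 [0.4862 0.1654] [1.09 1.41]
0.762 [0.4982 0.1785] [1.21 1.31]
0.85 [0.5114 0.1905] [1.31 1.2 ]
0.937 [0.5255 0.2013] [1.41 1.08]
1.024 [0.5406 0.2109] [1.5  0.95]
1.112 [0.5564 0.2191] [1.58 0.82]
1.199 [0.5728 0.2259] [1.65 0.68]
1.286 [0.5898 0.2312] [1.7  0.53]
1.374 [0.6072 0.235 ] [1.74 0.38]
1.461 [0.6249 0.2373] [1.77 0.23]
1.548 [0.6427 0.2381] [1.78 0.07]
1.635 [0.6605 0.2373] [ 1.78 -0.08]
1.723 [0.6781 0.2349] [ 1.77 -0.24]
```

move_arm(
  series=[
    [[0.5, 0.0, 0.8, 0, 0, 0, 0.53], [0.2, 0.0, 1, 0, 0, 0, 0.53], [0.2, 0, 1, 0, 0, 0, 0.53], [0.2, 0, 1, 0, 0, 0, 0.53], [0.25, 0, 1, 0, 0, 0, 0.53]],
  ],
)

```text
clock: 5.6
eef_pos: [0.4488, -0.0123, 0.1015]
tool_rot: [1.0, 0.016, 0.004, 0.002]
ft_force: [2.4, 1.6, 4.1]
grip_width: 0.045
```

Run:
```python
from h import *
p,d,P=snap('wrist','w5.png'); st()
q=P[60:180,100:460].reshape(-1,3);q=q[~np.isnan(q[:,2])]
A=np.c_[q[:,:2],np.ones(len(q))]; c=np.linalg.lstsq(A,q[:,2],rcond=None)[0]; print(np.arctan(np.hypot(*c[:2])), q[:,2].min(),q[:,2].max())
```

```text
t 5.65 tcp [ 0.4505 -0.0124  0.1033] q [1.    0.016 0.005 0.003] F [-0.5  0.4  6.1] w 0.045 j [-0.02  0.24 -0.35  0.97 -0.    3.09]
0.3165448674907937 0.11346010886100166 0.13322870950170085
```

View pics/w5.png

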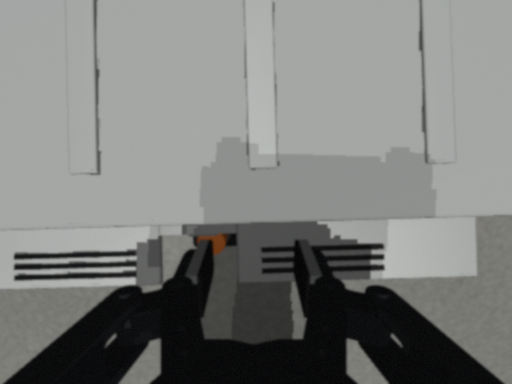

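Lid at 0.317 rad, and the model matches to within a millimetre. The lip still lies on the finger at (310,260), so I'll carry on.

move_arm(
  series=[
    [[0.4, 0.0, 1.1, 0, 0, 0, 0.53], [0.45, 0.0, 1.1, 0, 0, 0, 0.53], [0.5, 0, 1.05, 0, 0, 0, 0.53], [0.6, 0.1, 1.0, 0, 0, 0, 0.53], [0.6, 0.1, 0.95, 0, 0, 0, 0.53]],
  ],
)

```text
clock: 6.15
eef_pos: [0.4823, -0.0103, 0.1611]
tool_rot: [1.0, 0.016, 0.011, 0.003]
ft_force: [3.6, -0.5, 1.4]
grip_width: 0.0452
```

Run:
```python
from h import *
p,d,P=snap('wrist','w6.png'); st()
q=P[60:180,100:460].reshape(-1,3);q=q[~np.isnan(q[:,2])]
A=np.c_[q[:,:2],np.ones(len(q))]; c=np.linalg.lstsq(A,q[:,2],rcond=None)[0]; th=np.arctan(np.hypot(*c[:2]));print(th, q[:,2].min(),q[:,2].max())
from arc import tcp; print(tcp(th),tcp(th+.1))
```

```text
t 6.2 tcp [ 0.4846 -0.0102  0.1631] q [1.    0.016 0.014 0.003] F [ 3.1 -0.3  6.1] w 0.0454 j [-0.02  0.23 -0.19  1.12 -0.    3.09]
0.6504423148768307 0.12976101473309157 0.1803930783571257
[0.48298122 0.16150893] [0.4965068  0.17677725]
```

move_arm(
  series=[
    [[0.8, 0.0, 0.9, 0, 0.8, 0, 0.53], [0.8, 0.1, 0.85, 0, 0.8, 0, 0.53], [0.85, 0, 0.8, 0, 0, 0, 0.53], [0.95, 0.1, 0.75, 0, 0, 0, 0.53], [1.0, 0.1, 0.7, 0, 0, 0, 0.53]],
  ],
)

```text
clock: 6.7
eef_pos: [0.5336, -0.0074, 0.2068]
tool_rot: [1.0, 0.016, 0.003, 0.003]
ft_force: [2.4, -0.8, -0.1]
grip_width: 0.0453
```

Run:
```python
from h import *
p,d,P=snap('wrist','w7.png'); st()
q=P[20:150,100:460].reshape(-1,3);q=q[~np.isnan(q[:,2])]
print(len(q))
A=np.c_[q[:,1:],np.ones(len(q))]; c=np.linalg.lstsq(A,q[:,0],rcond=None)[0]; print(c, q.min(0),q.max(0), np.pi/2+np.arctan(c[1]))
from arc import tcp
for t in (.9,.95,1,1.05,1.1): print(t,tcp(t))
```

```text
t 6.75 tcp [ 0.5362 -0.0073  0.2082] q [1.    0.016 0.006 0.003] F [ 5.2 -0.5  4.7] w 0.0452 j [-0.01  0.31  0.04  1.29 -0.01  3.1 ]
46591
[ 0.0145619  -0.49489023  0.691753  ] [ 0.58648847 -0.25782156 -0.00352925] [0.71028882 0.16556746 0.19566942] 1.111244881231524
0.9 [0.5194082  0.19690674]
0.95 [0.52770373 0.20284518]
1 [0.53628568 0.20836159]
1.05 [0.54513262 0.21344219]
1.1 [0.55422243 0.21807428]
```

View pics/w7.png

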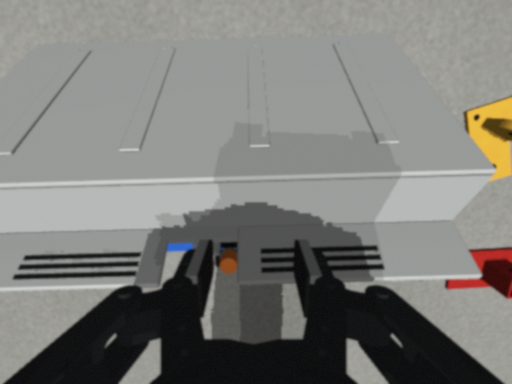

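move_arm(
  series=[
    [[1.0, 0.0, 0.55, 0, 0.5, 0.5, 0.53], [1.0, 0.1, 0.5, 0, 0.5, 0.5, 0.53], [1.0, 0, 0.4, 0, 0, 0.5, 0.53], [1.05, 0.1, 0.35, 0, 0, 0, 0.53], [1.05, 0.1, 0.25, 0, 0, 0, 0.53]],
  ],
)

```text
clock: 7.25
eef_pos: [0.5902, -0.0043, 0.2302]
tool_rot: [1.0, 0.03, -0.001, 0.003]
ft_force: [2.1, -0.4, 1.7]
grip_width: 0.0453
```

Run:
```python
from h import *
p,d,P=snap('wrist','w8.png'); snap('side','s8.png');st()
from arc import tcp
for t in (1.2,1.25,1.3,1.35,1.4): print(t,tcp(t))
```

```text
t 7.35 tcp [ 0.5911 -0.0042  0.2301] q [ 1.     0.03  -0.001  0.003] F [ 1.8 -1.3  2.6] w 0.0454 j [-0.    0.43  0.27  1.41 -0.01  3.08]
1.2 [0.57303921 0.22594776]
1.25 [0.58271916 0.22916947]
1.3 [0.59254803 0.23190336]
1.35 [0.60250125 0.2341426 ]
1.4 [0.61255395 0.23588158]
```

View pics/w8.png

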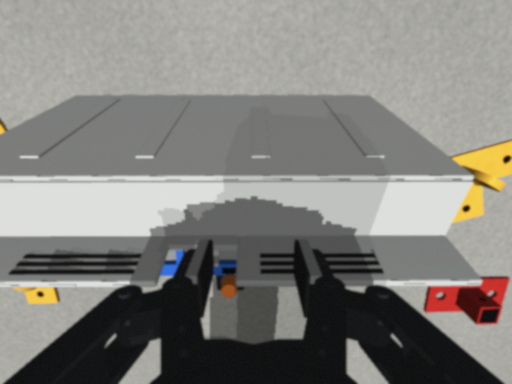

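View pics/s8.png

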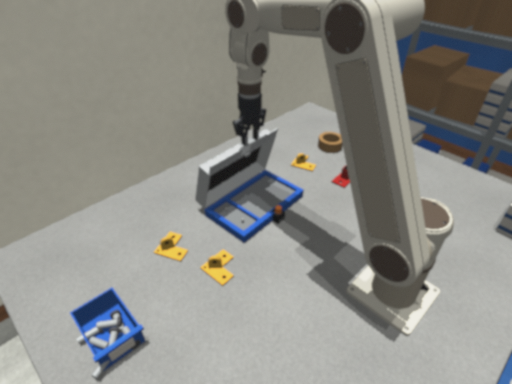

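move_arm(
  series=[
    [[1.0, 0.0, 0.15, 0, 0, 0.5, 0.53], [1.0, 0.1, 0.15, 0, 0, 0, 0.53], [1.0, 0, 0.1, 0, 0, 0, 0.53], [1.0, 0.1, 0.0, 0, 0, 0, 0.53], [1.0, 0.1, 0, 0, 0, 0, 0.53]],
  ],
)

```text
clock: 7.85
eef_pos: [0.64, -0.0016, 0.2335]
tool_rot: [0.999, 0.035, -0.002, 0.003]
ft_force: [2.2, -0.5, 1.0]
grip_width: 0.0454
```

Run:
```python
from h import *
p,d,P=snap('wrist','w9.png'); snap('side','s9.png');st()
```

```text
t 7.95 tcp [ 0.6407 -0.0015  0.2331] q [ 0.999  0.035 -0.002  0.003] F [2.3 0.8 1.6] w 0.0452 j [ 0.    0.53  0.44  1.48 -0.01  3.07]
```

View pics/w9.png

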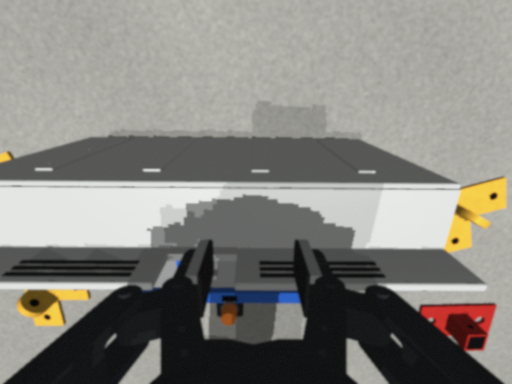

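View pics/s9.png

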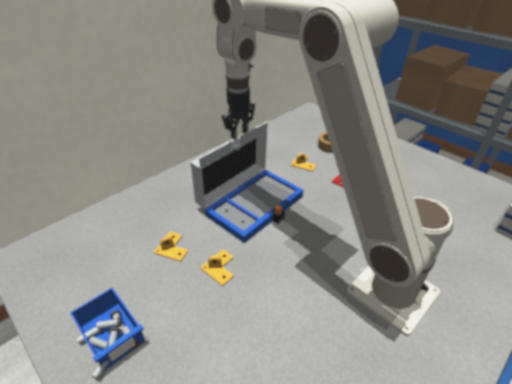

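move_arm(
  series=[
    [[0.9, 0.1, 0.05, 0, 0, 0, 0.53], [0.9, 0.1, 0, 0, 0, 0, 0.53], [0.9, 0, 0, 0, 0, 0, 0.53], [0.9, 0.1, 0.0, 0, 0, 0, 0.53], [0.9, 0, 0, 0, 0, 0, 0.53]],
  ],
)

```text
clock: 8.45
eef_pos: [0.6811, 0.0009, 0.2302]
tool_rot: [0.999, 0.034, -0.007, 0.003]
ft_force: [1.4, 1.8, -0.5]
grip_width: 0.0452
```

Run:
```python
from h import *
p,d,P=snap('wrist','w10.png');st()
```

```text
t 8.5 tcp [0.6822 0.0008 0.2296] q [ 0.999  0.035 -0.007  0.003] F [3.1 0.5 0.3] w 0.0453 j [ 0.    0.64  0.62  1.56 -0.01  3.08]
```

View pics/w10.png

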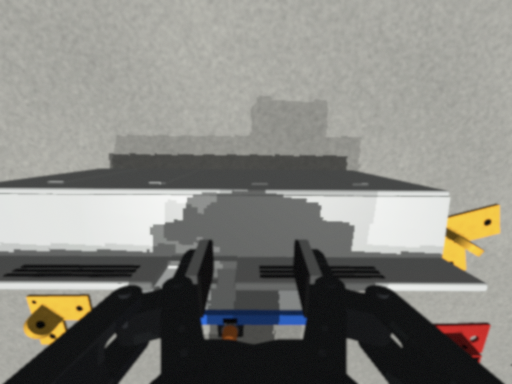

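Lid at about 1.75 rad and still in contact, with about 2 N. A little further brings it to its stop.

move_arm(
  series=[
    [[0.8, 0.0, 0.1, 0, 0, 0, 0.53], [0.8, 0.1, 0.1, 0, 0, 0, 0.53], [0.8, 0, 0.1, 0, 0, 0, 0.53], [0.5, 0, 0.1, 0, 0, 0, 0.53], [0, 0, 0, 0, 0, 0, 0.53]],
  ],
)

```text
clock: 9.0
eef_pos: [0.7056, 0.0016, 0.2291]
tool_rot: [0.999, 0.034, -0.014, 0.002]
ft_force: [-0.3, 0.2, 0.3]
grip_width: 0.0455
```

Run:
```python
from h import *
p,d,P=snap('wrist','w11.png');snap('side','s11.png');st()
```

```text
t 9.1 tcp [0.7054 0.0016 0.2293] q [ 0.999  0.034 -0.014  0.002] F [ 0.1 -0.4  0.4] w 0.0454 j [ 0.    0.72  0.76  1.64 -0.01  3.08]
```

View pics/w11.png

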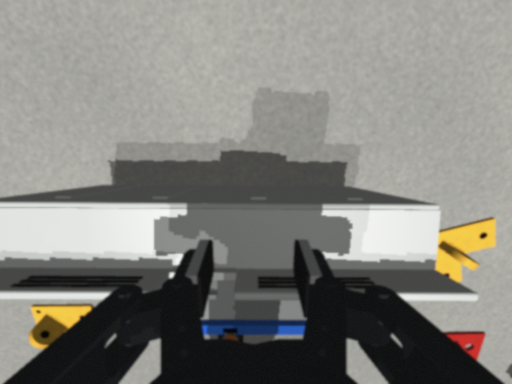

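View pics/s11.png

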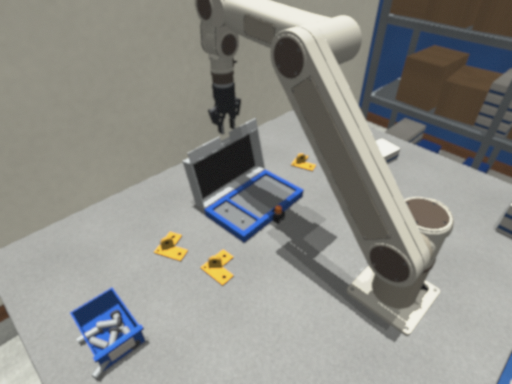

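The lid is at its stop and the finger force is zero. I'll rise clear of the lip, then go to look at the bracket at (0.59, -0.30).

move_arm(
  series=[
    [[0, 0, 2.5, 0, 1, 0, 0.53], [0, 0, 2.5, 0, 0, 0, 0.53], [0, 0, 2, 0, 0, 0, 0.53], [-1, -2, 1, 0, 0, 0, 0.53], [-2, -4, 0, 0, 0, 0, 0.53]],
  ],
)

```text
clock: 9.6
eef_pos: [0.6706, -0.0549, 0.3064]
tool_rot: [0.999, 0.038, -0.03, 0.001]
ft_force: [0.9, -0.1, -0.7]
grip_width: 0.0454
```

move_arm(
  series=[
    [[-2, -4.5, 0, 0, 0, 0, 1], [-2, -4.5, 0, 0, 0, 0, 1], [-2, -4.5, 0, 0, 0, 0, 1], [-2, -4.5, 0, 0, 0, 0, 1], [-1, -3, -2, 0, 0, 0, 1]],
  ],
)

```text
clock: 10.1
eef_pos: [0.5721, -0.2718, 0.2905]
tool_rot: [0.999, 0.038, -0.028, 0.004]
ft_force: [1.3, 0.2, 0.3]
grip_width: 0.0854
```

Run:
```python
from h import *
p,d,P=snap('wrist','w12.png');st();snap('top','t12.png')
```

```text
t 10.15 tcp [ 0.5688 -0.2758  0.2849] q [ 0.999  0.036 -0.032  0.004] F [-0.3 -3.2 -3.6] w 0.0854 j [-0.43  0.56  0.62  1.68 -0.04  2.64]
```

View pics/w12.png

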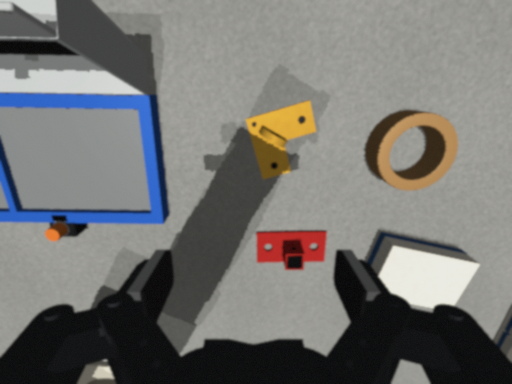

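View pics/t12.png

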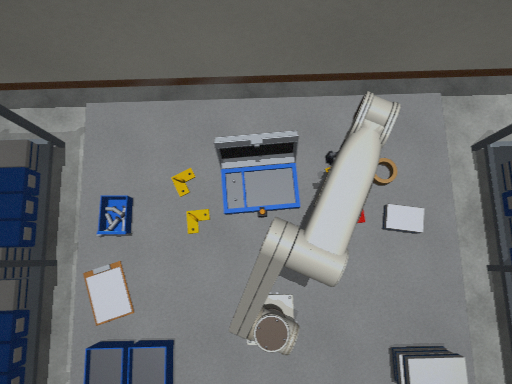

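```bash
cat > fit.py <<'E'
from h import *
from scipy.optimize import minimize
def load(fn): return np.load('pics/'+fn)
def comps(fn,kind,minpx=150):
    z=load(fn);P=z['P'];p=z['p'].astype(int)
    r,g,b=p[...,0],p[...,1],p[...,2]
    if kind=='Y': m=(r>60)&(g>.5*r)&(b<.45*r)&(g<.95*r)
    else: m=(r>60)&(g<.35*r)&(b<.35*r)
    m&=~np.isnan(P[...,2])
    m[300:]=False
    m=cv2.morphologyEx(m.astype(np.uint8),cv2.MORPH_CLOSE,np.ones((3,3)))
    n,l,s,c=cv2.connectedComponentsWithStats(m)
    return [(P[l==k],s[k]) for k in range(1,n) if s[k,4]>minpx]
def inL(q):  # signed-ish distance outside of L (>0 outside)
    x,y=q[:,0],q[:,1]
    a=np.maximum(np.maximum(-.048-x,x+.002),np.maximum(-.048-y,y-.048))
    b=np.maximum(np.maximum(-.048-x,x-.048),np.maximum(-.048-y,y+.002))
    return np.minimum(a,b)
def inR(q): return np.maximum(abs(q[:,0])-.06,abs(q[:,1])-.03)
def fit(Q,f,size,z0=0.):
    zz=Q[:,2]-z0
    pl=Q[(abs(zz-.006)<.006)][:,:2]
    if len(pl)>1500: pl=pl[np.random.default_rng(0).choice(len(pl),1500,False)]
    g=np.stack(np.meshgrid(np.linspace(-.06,.06,41),np.linspace(-.06,.06,41)),-1).reshape(-1,2); g=g[f(g)<0]
    from scipy.spatial import cKDTree
    t=cKDTree(pl)
    allq=cKDTree(Q[:,:2])
    def cost(v):
        c,s=np.cos(v[2]),np.sin(v[2]);Rm=np.array([[c,-s],[s,c]])
        q=(pl-v[:2])@Rm
        o=np.clip(f(q),0,None)
        d=allq.query(g@Rm.T+v[:2])[0]
        return (np.minimum(o,.01)**2).mean()*1e6+(np.clip(d-.0015,0,.012)**2).mean()*1e6*.5
    c0=(pl.max(0)+pl.min(0))/2
    best=None
    for yaw in np.arange(0,2*np.pi,np.pi/8):
        r=minimize(cost,[*c0,yaw],method='Nelder-Mead',options=dict(initial_simplex=np.array([[*c0,yaw],[c0[0]+.02,c0[1],yaw],[c0[0],c0[1]+.02,yaw],[*c0,yaw+.3]]),xatol=1e-4,fatol=1e-3))
        if best is None or r.fun<best.fun: best=r
    v=best.x; lug=Q[zz>.02]
    return v,best.fun,(lug.mean(0) if len(lug) else None)
def report(fn,kind,z0=0.,minpx=150):
    for Q,s in comps(fn,kind,minpx):
        v,c,l=fit(Q,inL if kind=='Y' else inR,None,z0)
        yaw=np.degrees(v[2])%360
        if kind=='Y':
            a=v[2]; L=v[:2]+np.array([np.cos(a)*-.016+np.sin(a)*.016,np.sin(a)*-.016-np.cos(a)*.016])
            print('bracket',v[:2].round(4),'yaw',yaw.round(1),'cost',round(c,2),'lugxy',L.round(4),'lugpts',None if l is None else l.round(4),'lugdir',round((yaw+45)%180,1),'px',s.tolist(),'z',Q[:,2].min().round(3),Q[:,2].max().round(3))
        else: print('plate',v[:2].round(4),'yaw',(yaw%180).round(1),'cost',round(c,2),'stub',None if l is None else l.round(4),s.tolist())
E
python3 - <<'E'
from fit import *
report('w12.png','Y');report('w12.png','R')
E
```

```text
Traceback (most recent call last):
  File "fit.py", line 42, in report
    for Q,s in comps(fn,kind,minpx):
               ~~~~~^^^^^^^^^^^^^^^
  File "fit.py", line 5, in comps
    z=load(fn);P=z['P'];p=z['p'].astype(int)
  File "fit.py", line 3, in load
    def load(fn): return np.load('pics/'+fn)
                         ~~~~~~~^^^^^^^^^^^^
ValueError: This file contains pickled (object) data. If you trust the file you can load it unsafely using the `allow_pickle=` keyword argument or `pickle.load()`.
```

```bash
sed -i "s#np.load('pics/'+fn)#np.load('pics/'+fn.replace('.png','.npz'))#" fit.py; time python3 - <<'E'
from fit import *
report('w12.png','Y');report('w12.png','R')
E
```

```text
Traceback (most recent call last):
  File "fit.py", line 43, in report
    v,c,l=fit(Q,inL if kind=='Y' else inR,None,z0)
          ~~~^^^^^^^^^^^^^^^^^^^^^^^^^^^^^^^^^^^^^
  File "fit.py", line 27, in fit
    allq=cKDTree(Q[:,:2])
  File "scipy/spatial/_ckdtree.pyx", line 560, in scipy.spatial._ckdtree.cKDTree.__init__
ValueError: data must be finite, check for nan or inf values

real	0m1.034s
user	0m1.282s
sys	0m0.133s
```

```bash
sed -i "s#    zz=Q\[:,2\]-z0#    Q=Q[~np.isnan(Q[:,2])]; zz=Q[:,2]-z0#" fit.py; time python3 - <<'E'
from fit import *
report('w12.png','Y');report('w12.png','R')
E
```

```text
bracket [ 0.5879 -0.3198] yaw 199.7 cost 0.02 lugxy [ 0.5976 -0.2994] lugpts [ 0.5989 -0.2991  0.0429] lugdir 64.7 px [247, 101, 68, 78, 2899] z nan nanTraceback (most recent call last):
  File "<stdin>", line 2, in <module>
  File "fit.py", line 43, in report
    v,c,l=fit(Q,inL if kind=='Y' else inR,None,z0)
          ~~~^^^^^^^^^^^^^^^^^^^^^^^^^^^^^^^^^^^^^
  File "fit.py", line 34, in fit
    c0=(pl.max(0)+pl.min(0))/2
        ~~~~~~^^^
    return umr_maximum(a, axis, None, out, keepdims, initial, where)
ValueError: zero-size array to reduction operation maximum which has no identity

real	0m3.426s
user	0m3.820s
sys	0m0.112s
```

```bash
sed -i "s#    for Q,s in comps(fn,kind,minpx):#    for Q,s in comps(fn,kind,minpx):\n        if (abs(Q[:,2]-z0-.006)<.006).sum()<200: continue#" fit.py; time python3 - <<'E'
from fit import *
report('w12.png','R')
z=load('w12.png');P=z['P'];T=z['T'];print(T[:3,3])
# case rim right outer corner etc: blue pixels z~.034
p=z['p'].astype(int); m=(p[...,2]>90)&(p[...,0]<80)&(abs(P[...,2]-.034)<.005)&(P[...,1]>-.2)&(P[...,0]<.66)
q=P[m]; print(m.sum()); print(cv2.minAreaRect(q[:,:2].astype(np.float32)*1000), q[:,2].mean())
E
```

```text
plate [ 0.4111 -0.3532] yaw 95.6 cost 2.55 stub [ 0.4162 -0.3513  0.0413] [258, 232, 67, 36, 1704]
[ 0.65938261 -0.26525306  0.42783152]
5242
((536.3042602539062, -10.425140380859375), (191.94134521484375, 255.27035522460938), 3.9908721446990967) 0.03325827375244529
real	0m3.472s
user	0m3.788s
sys	0m0.175s
```

Run:
```python
from fit import *
report('top0.png','Y'); report('w1.png','Y')
```

```text
bracket [ 0.5862 -0.3212] yaw 199.6 cost 0.67 lugxy [ 0.5959 -0.3008] lugpts [ 0.5937 -0.2967  0.0403] lugdir 64.6 px [325, 161, 24, 28, 354] z nan nan
bracket [0.5711 0.3436] yaw 205.1 cost 0.4 lugxy [0.5787 0.3649] lugpts [0.5771 0.365  0.0413] lugdir 70.1 px [171, 168, 24, 29, 355] z nan nan
bracket [0.402  0.2888] yaw 184.1 cost 0.19 lugxy [0.4168 0.3059] lugpts [0.4147 0.3046 0.0438] lugdir 49.1 px [187, 209, 23, 25, 370] z -0.008 0.055
bracket [ 0.5625 -0.2845] yaw 62.6 cost 15.81 lugxy [ 0.5693 -0.306 ] lugpts [ 0.5971 -0.2891  0.03  ] lugdir 107.6 px [464, 0, 48, 74, 2749] z nan nan
bracket [0.404  0.2845] yaw 182.4 cost 2.39 lugxy [0.4193 0.3011] lugpts [0.4186 0.3011 0.0379] lugdir 47.4 px [10, 116, 79, 68, 3292] z nan nan
```

```bash
cat > go.py <<'E'
from h import *
def go(xyz,yaw):
    """delta to reach TCP xyz (m) with tool x at yaw deg, tool z down"""
    o=bot.get_obs(); Rc=R.from_quat(o['tool_rot']); a=np.radians(yaw)
    Rd=R.from_matrix(np.array([[np.cos(a),np.sin(a),0],[np.sin(a),-np.cos(a),0],[0,0,-1]]))
    rv=np.degrees((Rd*Rc.inv()).as_rotvec())
    x=Rc.as_matrix()[:,0]; cur=np.degrees(np.arctan2(x[1],x[0]))
    j=o['joint_pos']; 
    print('t',round(o['clock'],2),'tcp',np.round(o['eef_pos'],4),'toolx',cur.round(1),'d_cm',((np.array(xyz)-o['eef_pos'])*100).round(2),'rv',rv.round(2),'F',np.round(o['ft_force'],1),'w',round(o['grip_width'],4),'j6 goal',round(np.degrees(np.pi-(a-np.arctan2(xyz[1],xyz[0]))),0))
# case frame
CX,CY,CYAW=.5355,.0232,3.45
def case(x,y):
    a=np.radians(CYAW); return np.array([CX+np.cos(a)*x-np.sin(a)*y,CY+np.sin(a)*x+np.cos(a)*y])
def lug(x,y,yaw):
    """world TCP xy and lug dir for bracket at case x,y (m), case yaw deg"""
    a=np.radians(yaw); l=np.array([-.016*np.cos(a)+.016*np.sin(a),-.016*np.sin(a)-.016*np.cos(a)])
    return case(x+l[0],y+l[1]),(yaw+45+CYAW)
E
python3 - <<'E'
from go import *
go([.598,-.2992,.15],64.7)
for n,a in dict(R=(-.0265,-.092,0),L2=(.0265,-.090,180),L1=(0,.0105,180)).items(): print(n,lug(*a))
E
```

```text
t 10.2 tcp [ 0.5697 -0.2726  0.2849] toolx 4.1 d_cm [  2.83  -2.66 -13.49] rv [ 2.29 -3.17 60.53] F [-0.3  0.  -0.6] w 0.0854 j6 goal 89.0
R (array([ 0.49957619, -0.08716181]), 48.45)
L2 (array([ 0.58237611, -0.04810835]), 228.45)
L1 (array([0.5498763 , 0.05061481]), 228.45)
```

move_arm(
  series=[
    [[0.5, -0.5, -2, 1, -1.5, 8, 1], [0.5, -0.5, -2, 1, -1.5, 8, 1], [0.5, -0.5, -2, 0, 0, 8, 1], [0.5, -0.5, -2, 0, 0, 8, 1], [0.4, -0.4, -2, 0, 0, 8, 1]],
  ],
)

```text
clock: 10.7
eef_pos: [0.59, -0.2981, 0.187]
tool_rot: [0.922, 0.387, -0.003, -0.009]
ft_force: [0.9, -0.0, 0.2]
grip_width: 0.0852
```

move_arm(
  series=[
    [[0, 0, -1, 0, 0, 8, 1], [0, 0, -1, 0, 0, 8, 1], [0, 0, 0, 0, 0, 4, 1], [0, 0, 0, 0, 0, 0, 1], [0, 0, 0, 0, 0, 0, 1]],
  ],
)

```text
clock: 11.2
eef_pos: [0.5848, -0.2946, 0.1618]
tool_rot: [0.836, 0.548, -0.008, -0.012]
ft_force: [-0.2, 0.2, -0.7]
grip_width: 0.0854
```

Run:
```python
from go import *
from fit import *
go([.598,-.2992,.06],64.7)
snap('wrist','w13.png'); report('w13.png','Y')
```

```text
t 11.2 tcp [ 0.5848 -0.2946  0.1618] toolx 66.4 d_cm [  1.32  -0.46 -10.18] rv [-0.73 -1.49 -1.74] F [-0.2  0.2 -0.7] w 0.0854 j6 goal 89.0
bracket [ 0.5881 -0.3204] yaw 200.2 cost 0.02 lugxy [ 0.5976 -0.2998] lugpts [ 0.5992 -0.2957  0.0437] lugdir 65.2 px [210, 141, 118, 86, 5094] z nan nan
```

View pics/w13.png

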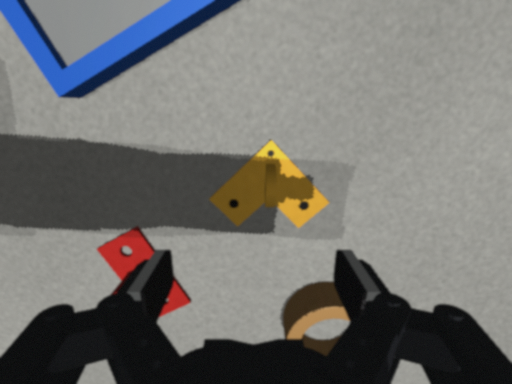

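The bracket is at (268,185) with the lug vertical in the image. Fit: lug at (0.598, -0.2997), direction 65°. Descending.

move_arm(
  series=[
    [[1.3, -0.5, -4, -0.7, -1.5, -1.3, 1], [0, 0, -4, 0, 0, 0, 1], [0, 0, -2, 0, 0, 0, 1], [0, 0, 0, 0, 0, 0, 1], [0, 0, 0, 0, 0, 0, 1]],
  ],
)

```text
clock: 11.75
eef_pos: [0.6004, -0.3004, 0.0649]
tool_rot: [0.844, 0.536, 0.003, 0.005]
ft_force: [0.5, 0.1, 1.3]
grip_width: 0.0854
```

Run:
```python
from go import *
go([.598,-.2997,.010],65)
```

```text
t 11.75 tcp [ 0.6004 -0.3004  0.0649] toolx 64.8 d_cm [-0.24  0.07 -5.49] rv [0.27 0.61 0.16] F [0.5 0.1 1.3] w 0.0854 j6 goal 88.0
```

move_arm(
  series=[
    [[-0.2, 0.1, -2.5, 0.2, 0.6, 0, 1], [0, 0, -2, 0, 0, 0, 1], [0, 0, -0.8, 0, 0, 0, 1], [0, 0, 0, 0, 0, 0, 1], [0, 0, 0, 0, 0, 0, 1]],
  ],
)

```text
clock: 12.25
eef_pos: [0.6044, -0.3024, 0.0212]
tool_rot: [0.845, 0.535, 0.004, 0.007]
ft_force: [0.3, -0.9, 0.0]
grip_width: 0.0853
```

Run:
```python
from go import *
go([.598,-.2997,.010],65)
```

```text
t 12.25 tcp [ 0.6044 -0.3024  0.0212] toolx 64.7 d_cm [-0.64  0.27 -1.12] rv [0.48 0.83 0.26] F [ 0.3 -0.9  0. ] w 0.0853 j6 goal 88.0
```

move_arm(
  series=[
    [[-0.6, 0.3, -0.7, 0.4, 0.8, 0.2, 1], [-0.2, 0, -0.3, 0, 0, 0, 1], [0, 0, 0, 0, 0, 0, 1], [0, 0, 0, 0, 0, 0, 0], [0, 0, 0, 0, 0, 0, 0]],
  ],
)

```text
clock: 12.75
eef_pos: [0.5978, -0.3002, 0.0146]
tool_rot: [0.844, 0.537, 0.001, 0.003]
ft_force: [-0.4, 0.6, -0.0]
grip_width: 0.059
```

move_arm(
  series=[
    [[0, 0, 0, 0, 0, 0, 0], [0, 0, 0, 0, 0, 0, 0], [0, 0, 0, 0, 0, 0, 0], [0, 0, 0, 0, 0, 0, 0], [0, 0, 0, 0, 0, 0, 0]],
  ],
)

```text
clock: 13.25
eef_pos: [0.5981, -0.3003, 0.015]
tool_rot: [0.844, 0.537, 0.001, 0.003]
ft_force: [0.4, -0.4, -0.2]
grip_width: 0.0093
```

Run:
```python
from go import *
go([.598,-.2997,.010],65)
```

```text
t 13.25 tcp [ 0.5981 -0.3003  0.015 ] toolx 65.0 d_cm [-0.01  0.06 -0.5 ] rv [0.21 0.3  0.05] F [ 0.4 -0.4 -0.2] w 0.0093 j6 goal 88.0
```

move_arm(
  series=[
    [[0, 0, 2, 0, 0, 0, 0], [0, 0, 3, 0, 0, 0, 0], [0, 0, 2.5, 0, 0, 8, 0], [0, 1, 0, 0, 0, 8, 0], [-0.5, 1, 0, 0, 0, 8, 0]],
  ],
)

```text
clock: 13.75
eef_pos: [0.5883, -0.2787, 0.0847]
tool_rot: [0.709, 0.705, -0.003, -0.002]
ft_force: [-0.2, 0.7, -5.2]
grip_width: 0.0094
```

move_arm(
  series=[
    [[-0.7, 1.5, 0, 0, 0, 8, 0], [-0.7, 1.5, 0, 0, 0, 8, 0], [-0.7, 1.5, 0, 0, 0, 8, 0], [-0.7, 1.5, 0, 0, 0, 8, 0], [-0.7, 1.5, 0, 0, 0, 8, 0]],
  ],
)

```text
clock: 14.25
eef_pos: [0.5483, -0.2005, 0.0787]
tool_rot: [0.412, 0.911, -0.005, -0.006]
ft_force: [-0.3, 0.8, -4.6]
grip_width: 0.0092
```

move_arm(
  series=[
    [[-0.7, 1, 0, 0, 0, 8, 0], [-0.7, 1, 0, 0, 0, 8, 0], [-0.7, 1, 0, 0, 0, 8, 0], [-0.7, 1, 0, 0, 0, 8, 0], [-0.7, 1, 0, 0, 0, 8, 0]],
  ],
)

```text
clock: 14.75
eef_pos: [0.5066, -0.1458, 0.0728]
tool_rot: [0.06, 0.998, -0.007, -0.01]
ft_force: [-0.1, -0.6, -4.9]
grip_width: 0.009
```

Run:
```python
from go import *
go([.4996,-.0872,.10],228.45)
```

```text
t 14.75 tcp [ 0.5066 -0.1458  0.0728] toolx 173.1 d_cm [-0.7   5.86  2.72] rv [ 1.22 -0.75 55.31] F [-0.1 -0.6 -4.9] w 0.009 j6 goal -58.0
```

move_arm(
  series=[
    [[-0.2, 1, 1, 0.5, -0.3, 8, 0], [-0.2, 1, 1, 0.5, -0.3, 8, 0], [-0.1, 1, 0.5, 0, 0, 8, 0], [0, 1, 0, 0, 0, 8, 0], [0, 1, 0, 0, 0, 8, 0]],
  ],
)

```text
clock: 15.25
eef_pos: [0.4946, -0.0924, 0.0933]
tool_rot: [-0.299, 0.954, 0.001, -0.011]
ft_force: [0.7, -0.0, -4.0]
grip_width: 0.0092
```

move_arm(
  series=[
    [[0, 0.3, 0, 0, 0, 7, 0], [0, 0, 0, 0, 0, 5, 0], [0, 0, 0, 0, 0, 0, 0], [0, 0, 0, 0, 0, 0, 0], [0, 0, 0, 0, 0, 0, 0]],
  ],
)

```text
clock: 15.75
eef_pos: [0.491, -0.0871, 0.0898]
tool_rot: [-0.402, 0.916, 0.002, -0.014]
ft_force: [-0.6, 0.0, -3.8]
grip_width: 0.0095
```

Run:
```python
from go import *
go([.4996,-.0872,.10],228.45)
snap('wrist','w14.png')
snap('top','t14.png')
```

```text
t 15.75 tcp [ 0.491  -0.0871  0.0898] toolx -132.6 d_cm [ 0.86 -0.01  1.02] rv [ 0.43 -1.61  1.07] F [-0.6  0.  -3.8] w 0.0095 j6 goal -58.0
```

View pics/w14.png

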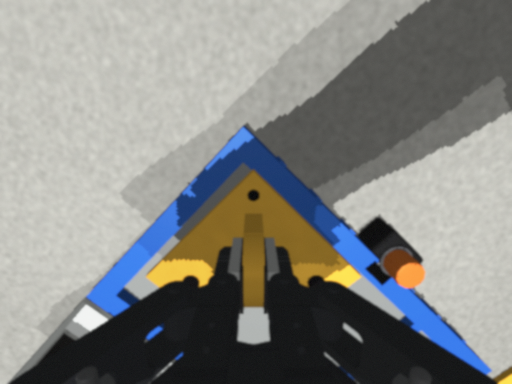

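View pics/t14.png

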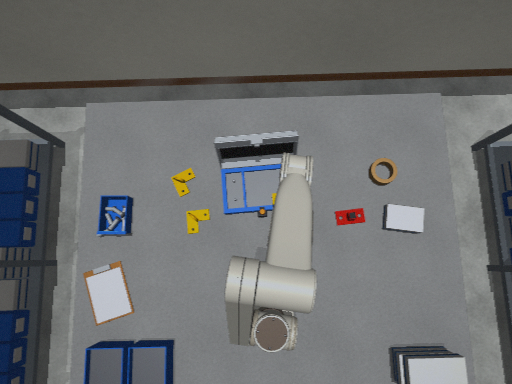

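```bash
cat > casefit.py <<'E'
from fit import *
def casefit(fn,prior=(.5355,.0232,3.45)):
    z=load(fn);P=z['P'];p=z['p'].astype(int)
    r,g,b=p[...,0],p[...,1],p[...,2]
    m=(b>60)&(b>1.5*r)&(abs(P[...,2]-.034)<.004)&(abs(P[...,0]-.5355)<.13)&(abs(P[...,1]-.023)<.2)
    q=P[m][:,:2]; print('rim pts',len(q),'z',P[m][:,2].mean().round(4))
    if len(q)>4000:q=q[np.random.default_rng(0).choice(len(q),4000,False)]
    def c(v):
        a=np.radians(v[2]);Rm=np.array([[np.cos(a),-np.sin(a)],[np.sin(a),np.cos(a)]])
        k=(q-np.array(v[:2])/1000)@Rm
        out=np.maximum(abs(k[:,0])-.095,abs(k[:,1])-.160)
        w1=np.maximum(abs(k[:,0])-.077,abs(k[:,1]+.04)-.103)
        w2=np.maximum(abs(k[:,0])-.077,abs(k[:,1]-.108)-.035)
        d=np.maximum(out,np.maximum(-w1,-w2))
        return (np.clip(d,0,.006)**2).mean()*1e6
    v0=[prior[0]*1000,prior[1]*1000,prior[2]]
    r=minimize(c,v0,method='Nelder-Mead',options=dict(initial_simplex=[v0,[v0[0]+5,v0[1],v0[2]],[v0[0],v0[1]+5,v0[2]],[v0[0],v0[1],v0[2]+1]]))
    print(fn,'case mm/deg',r.x.round(2),'cost',round(r.fun,3)); return r.x
E
python3 - <<'E'
from casefit import *
casefit('w14.png'); casefit('w12.png')
report('w14.png','Y',z0=.0748)
E
```

```text
rim pts 11969 z 0.0334
w14.png case mm/deg [534.77  23.35   3.41] cost 0.002
rim pts 5611 z 0.0333
w12.png case mm/deg [535.77  22.69   3.4 ] cost 0.01
bracket [ 0.4982 -0.0802] yaw 2.7 cost 3.92 lugxy [ 0.4829 -0.097 ] lugpts [ 0.484  -0.0957  0.1186] lugdir 47.7 px [147, 171, 213, 129, 11050] z nan nan
```

```bash
sed -i 's/^CX.*/CX,CY,CYAW=.535,.0233,3.42/' go.py
python3 - <<'E'
from go import *
z=np.load('pics/w14.npz');P=z['P']
for v in range(166,182,2): print(v,P[v,253].round(4))
t=np.radians(-132.6)
o=bot.get_obs(); zt=R.from_quat(o['tool_rot']).as_matrix()[:,2]; print(zt)
print(np.array(o['eef_pos'][:2])+.04525*np.array([np.cos(t),np.sin(t)]))
E
```

```text
166 [ 0.4636 -0.1166  0.0335]
168 [ 0.4644 -0.1157  0.035 ]
170 [ 0.4598 -0.1217  0.0797]
172 [ 0.4604 -0.1211  0.081 ]
174 [ 0.4611 -0.1204  0.0817]
176 [ 0.462  -0.1194  0.0807]
178 [ 0.4627 -0.1186  0.0812]
180 [ 0.4633 -0.118   0.0821]
[-0.02792424 -0.00735634 -0.99958297]
[ 0.4604739  -0.12047166]
```

move_arm(
  series=[
    [[0.8, 0, 0, 0.4, -1.6, 1, 0], [0, 0, -1, 0, 0, 0, 0], [0, 0, -1, 0, 0, 0, 0], [0, 0, 0, 0, 0, 0, 0], [0, 0, 0, 0, 0, 0, 0]],
  ],
)

```text
clock: 16.35
eef_pos: [0.4995, -0.0876, 0.0677]
tool_rot: [-0.41, 0.912, -0.0, 0.001]
ft_force: [-0.5, 0.2, -4.3]
grip_width: 0.0094
```

Run:
```python
from go import *
l,a=lug(-.0265,-.092,0); print(l)
go([*l,.037],a+180)
snap('wrist','w15.png'); z=np.load('pics/w15.npz');P=z['P']
for v in range(120,200,4): print(v,P[v,253].round(4))
```

```text
[ 0.49901841 -0.08704299]
t 16.35 tcp [ 0.4995 -0.0876  0.0677] toolx -131.6 d_cm [-0.05  0.06 -3.07] rv [0.   0.11 0.06] F [-0.5  0.2 -4.3] w 0.0094 j6 goal -58.0
120 [ 0.4524 -0.1417  0.0241]
124 [ 0.4536 -0.1403  0.0332]
128 [ 0.4552 -0.1385  0.0326]
132 [nan nan nan]
136 [ 0.4584 -0.1349  0.0331]
140 [ 0.46   -0.1331  0.0334]
144 [ 0.4617 -0.1312  0.033 ]
148 [ 0.4633 -0.1294  0.0337]
152 [ 0.465  -0.1276  0.0336]
156 [ 0.4668 -0.1255  0.0321]
160 [ 0.4699 -0.1221  0.0216]
164 [ 0.4717 -0.12    0.0215]
168 [ 0.4734 -0.1181  0.0225]
172 [ 0.4697 -0.1222  0.0581]
176 [ 0.4713 -0.1204  0.0576]
180 [ 0.4726 -0.1189  0.0587]
184 [ 0.4741 -0.1172  0.0587]
188 [ 0.4758 -0.1153  0.0579]
192 [ 0.4773 -0.1136  0.0584]
196 [ 0.4791 -0.1116  0.0573]
```

View pics/w15.png

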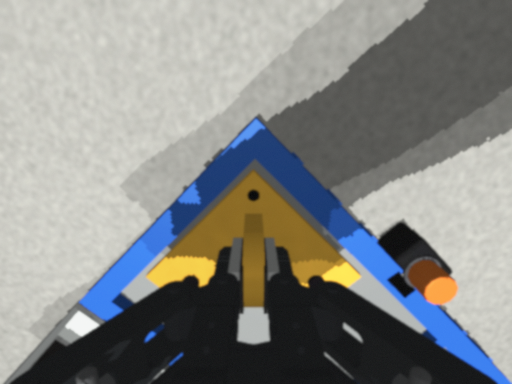

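move_arm(
  series=[
    [[0, 0.1, -0.8, 0, 0, 0, 0], [0, 0, -0.8, 0, 0, 0, 0], [0, 0, -0.6, 0, 0, 0, 0], [0, 0, 0, 0, 0, 0, 0], [0, 0, 0, 0, 0, 0, 0]],
  ],
)

```text
clock: 16.9
eef_pos: [0.4993, -0.0864, 0.0435]
tool_rot: [-0.41, 0.912, -0.0, 0.001]
ft_force: [0.5, 0.5, -4.1]
grip_width: 0.009
```

Run:
```python
from go import *
l,a=lug(-.0265,-.092,0); 
go([*l,.037],a+180)
```

```text
t 16.9 tcp [ 0.4993 -0.0864  0.0435] toolx -131.6 d_cm [-0.03 -0.07 -0.65] rv [-0.01  0.08  0.04] F [ 0.5  0.5 -4.1] w 0.009 j6 goal -58.0
```

move_arm(
  series=[
    [[0, 0, -0.4, 0, 0, 0, 0], [0, 0, -0.3, 0, 0, 0, 0], [0, 0, 0, 0, 0, 0, 0], [0, 0, 0, 0, 0, 0, 0], [0, 0, 0, 0, 0, 0, 0]],
  ],
)

```text
clock: 17.4
eef_pos: [0.5, -0.0865, 0.037]
tool_rot: [-0.41, 0.912, -0.001, 0.001]
ft_force: [-0.3, -0.3, -4.0]
grip_width: 0.0089
```

move_arm(
  series=[
    [[-0.1, 0, -0.2, 0, 0, 0, 0], [0, 0, -0.2, 0, 0, 0, 0], [0, 0, 0, 0, 0, 0, 0], [0, 0, 0, 0, 0, 0, 0.35], [0, 0, 0, 0, 0, 0, 0.35]],
  ],
)

```text
clock: 17.9
eef_pos: [0.5021, -0.0869, 0.0388]
tool_rot: [-0.41, 0.912, -0.003, 0.005]
ft_force: [0.2, -0.1, 0.1]
grip_width: 0.0301
```

move_arm(
  series=[
    [[0, 0, 0, 0, 0, 0, 0.4], [0, 0, 3, 0, 0, 0, 0.4], [0, 0, 4, 0, 0, 0, 0.4], [0, 0, 4, 0, 0, 0, 0.4], [0, 1, 3, 0, 0, 0, 0.4]],
  ],
)

```text
clock: 18.4
eef_pos: [0.4985, -0.0769, 0.1778]
tool_rot: [-0.409, 0.912, -0.0, 0.001]
ft_force: [0.5, 0.3, 0.3]
grip_width: 0.0343
```

Run:
```python
from go import *
from casefit import *
snap('wrist','w16.png')
st(); casefit('w16.png'); report('w16.png','Y',z0=.022)
```

```text
t 18.45 tcp [ 0.5012 -0.0755  0.1828] q [-0.41   0.912 -0.002  0.004] F [2.8 0.6 3.8] w 0.0341 j [-0.15  0.27 -0.08  1.21  0.   -1.  ]
rim pts 9612 z 0.0333
w16.png case mm/deg [534.74  23.12   3.42] cost 0.004
bracket [ 0.5142 -0.0723] yaw 3.5 cost 0.02 lugxy [ 0.4993 -0.0893] lugpts [ 0.4961 -0.0921  0.0664] lugdir 48.5 px [186, 135, 121, 88, 5295] z nan nan
```

View pics/w16.png

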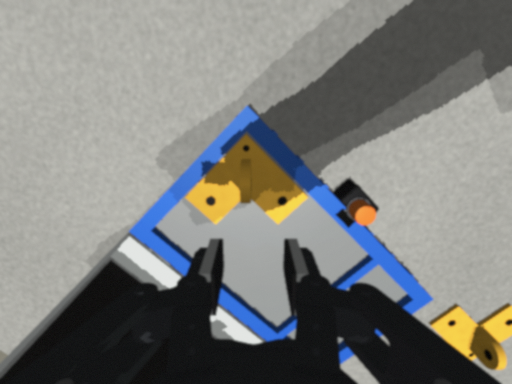

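Bracket R lies in the near-right corner of the well (247,180). Case-frame pose is about (-26, -94), yaw 0. Next I'll look at the two left brackets.

move_arm(
  series=[
    [[0, 4.5, 1, 0, 0, 3, 1], [0, 4.5, 1, 0, 0, 3, 1], [0, 4.5, 1, 0, 0, 3, 1], [0, 4.5, 1, 0, 0, 3, 1], [0, 4.5, 1, 0, 0, 3, 1]],
  ],
)

```text
clock: 18.95
eef_pos: [0.5037, 0.151, 0.2366]
tool_rot: [-0.524, 0.852, -0.003, 0.009]
ft_force: [0.8, -0.0, 0.3]
grip_width: 0.085
```

move_arm(
  series=[
    [[0, 4.5, 0, 0, 0, 3, 1], [1, 4.5, 0, 0, 0, 3, 1], [2, 3, 0, 0, 0, 0, 1], [0, 0, 0, 0, 0, 0, 1], [0, 0, 0, 0, 0, 0, 1]],
  ],
)

```text
clock: 19.45
eef_pos: [0.5343, 0.2836, 0.2365]
tool_rot: [-0.574, 0.819, -0.003, 0.012]
ft_force: [-0.5, -0.4, -0.3]
grip_width: 0.0855
```

Run:
```python
from go import *
from fit import *
snap('wrist','w17.png')
go([.578,.365,.1],250)
report('w17.png','Y')
```

```text
t 19.5 tcp [0.5342 0.2833 0.2363] toolx -109.9 d_cm [  4.38   8.17 -13.63] rv [-0.49  1.26 -0.05] F [ 1.3 -0.3  0.3] w 0.0853 j6 goal -38.0
bracket [0.4039 0.2893] yaw 184.6 cost 0.69 lugxy [0.4186 0.3065] lugpts [0.4195 0.3042 0.0402] lugdir 49.6 px [305, 102, 93, 80, 3828] z nan nan
bracket [0.5742 0.3446] yaw 204.8 cost 0.12 lugxy [0.582  0.3659] lugpts [0.5788 0.36   0.0415] lugdir 69.8 px [199, 193, 92, 62, 2879] z nan nan
```

View pics/w17.png

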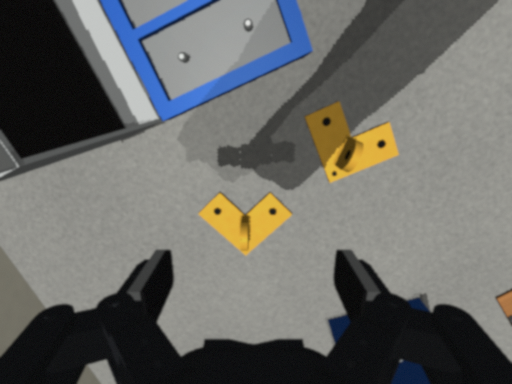

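move_arm(
  series=[
    [[1.2, 2.0, -3.5, -0.4, 1.2, 0, 1], [1.2, 2.1, -3.5, 0, 0, 0, 1], [1.2, 2.1, -3.5, 0, 0, 0, 1], [1.0, 2.0, -3, 0, 0, 0, 1], [0, 0, 0, 0, 0, 0, 1]],
  ],
)

```text
clock: 20.0
eef_pos: [0.5827, 0.3598, 0.1007]
tool_rot: [-0.57, 0.822, -0.001, 0.003]
ft_force: [-1.1, -0.5, -1.2]
grip_width: 0.0853
```

Run:
```python
from go import *
from fit import *
snap('wrist','w18.png')
go([.582,.366,.012],249.8)
report('w18.png','Y')
```

```text
t 20.05 tcp [0.5833 0.359  0.1033] toolx -110.6 d_cm [-0.13  0.7  -9.13] rv [-0.18  0.47  0.39] F [-0.7 -0.1  1.1] w 0.0851 j6 goal -38.0
bracket [0.406  0.2926] yaw 187.0 cost 2.89 lugxy [0.4199 0.3104] lugpts [0.4217 0.3061 0.0392] lugdir 52.0 px [362, 0, 150, 124, 11345] z nan nan
bracket [0.5738 0.3452] yaw 206.2 cost 0.08 lugxy [0.5811 0.3667] lugpts [0.5794 0.3601 0.0435] lugdir 71.2 px [182, 144, 152, 105, 7849] z nan nan
```

View pics/w18.png

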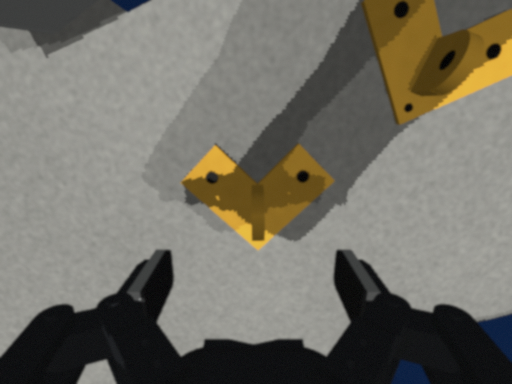

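move_arm(
  series=[
    [[-0.2, 0.7, -2.5, -0.2, 0.5, 0.6, 1], [0, 0, -2.5, 0, 0, 0, 1], [0, 0, -1.5, 0, 0, 0, 1], [0, 0, -1, 0, 0, 0, 1], [0, 0, 0, 0, 0, 0, 1]],
  ],
)

```text
clock: 20.55
eef_pos: [0.5858, 0.3604, 0.0381]
tool_rot: [-0.57, 0.821, -0.001, 0.006]
ft_force: [0.3, 0.7, 0.0]
grip_width: 0.0854
```

Run:
```python
from go import *
go([.5815,.3663,.012],250)
```

```text
t 20.55 tcp [0.5858 0.3604 0.0381] toolx -110.5 d_cm [-0.43  0.59 -2.61] rv [-0.29  0.64  0.46] F [0.3 0.7 0. ] w 0.0854 j6 goal -38.0
```

move_arm(
  series=[
    [[-0.4, 0.6, -1, -0.3, 0.6, 0.5, 1], [-0.1, 0.1, -0.9, 0, 0, 0, 1], [0, 0, -0.5, 0, 0, 0, 1], [0, 0, 0, 0, 0, 0, 1], [0, 0, 0, 0, 0, 0, 1]],
  ],
)

```text
clock: 21.05
eef_pos: [0.583, 0.3683, 0.0178]
tool_rot: [-0.574, 0.819, -0.0, 0.004]
ft_force: [-0.2, 0.5, -0.6]
grip_width: 0.0853
```

Run:
```python
from go import *
go([.5815,.3663,.013],250)
```

```text
t 21.05 tcp [0.583  0.3683 0.0178] toolx -110.0 d_cm [-0.15 -0.2  -0.48] rv [-0.2   0.37 -0.01] F [-0.2  0.5 -0.6] w 0.0853 j6 goal -38.0
```

move_arm(
  series=[
    [[-0.15, -0.2, -0.3, -0.2, 0.4, 0, 1], [0, 0, 0, 0, 0, 0, 1], [0, 0, 0, 0, 0, 0, 0], [0, 0, 0, 0, 0, 0, 0], [0, 0, 0, 0, 0, 0, 0]],
  ],
)

```text
clock: 21.55
eef_pos: [0.5818, 0.3664, 0.0152]
tool_rot: [-0.574, 0.819, 0.0, -0.0]
ft_force: [-0.5, -1.2, 0.7]
grip_width: 0.0441
```

move_arm(
  series=[
    [[0, 0, 0, 0, 0, 0, 0], [0, 0, 0, 0, 0, 0, 0], [0, 0, 0, 0, 0, 0, 0], [0, 0, 0, 0, 0, 0, 0], [0, 0, 0, 0, 0, 0, 0]],
  ],
)

```text
clock: 22.05
eef_pos: [0.5819, 0.3666, 0.0155]
tool_rot: [-0.574, 0.819, 0.0, 0.0]
ft_force: [0.1, 0.4, 0.6]
grip_width: 0.0089
```

Run:
```python
from go import *
go([.5815,.3663,.013],250)
l,a=lug(.0265,-.0905,180); print(l,a)
```

```text
t 22.05 tcp [0.5819 0.3666 0.0155] toolx -110.0 d_cm [-0.04 -0.03 -0.25] rv [-0.03  0.01 -0.02] F [0.1 0.4 0.6] w 0.0089 j6 goal -38.0
[ 0.58186859 -0.04853199] 228.42
```

move_arm(
  series=[
    [[0, 0, 2, 0, 0, 0, 0], [0, 0, 3, 0, 0, 0, 0], [-1, -1, 3, 0, 0, -4, 0], [-1, -3, 1, 0, 0, -5, 0], [-1, -3, 0.5, 0, 0, -5, 0]],
  ],
)

```text
clock: 22.55
eef_pos: [0.5463, 0.2957, 0.1034]
tool_rot: [-0.468, 0.884, 0.002, -0.007]
ft_force: [0.1, -0.9, -4.2]
grip_width: 0.0095
```

move_arm(
  series=[
    [[-0.5, -4, 0.3, 0, 0, -4, 0], [0, -4, 0.3, 0, 0, -2, 0], [0, -4, 0.3, 0, 0, 0, 0], [0, -4, 0.3, 0, 0, 0, 0], [0, -4, 0.3, 0, 0, 0, 0]],
  ],
)

```text
clock: 23.05
eef_pos: [0.5345, 0.0898, 0.1147]
tool_rot: [-0.421, 0.907, 0.003, -0.011]
ft_force: [0.6, -0.1, -4.7]
grip_width: 0.0091
```

Run:
```python
from go import *
go([.5819,-.0485,.10],228.42)
```

```text
t 23.05 tcp [0.5345 0.0898 0.1147] toolx -130.2 d_cm [  4.74 -13.83  -1.47] rv [ 0.21 -1.34 -1.41] F [ 0.6 -0.1 -4.7] w 0.0091 j6 goal -53.0
```

move_arm(
  series=[
    [[1, -4, 0, 0.2, -1.3, -1.4, 0], [1.2, -4, 0, 0, 0, 0, 0], [1.2, -3, 0, 0, 0, 0, 0], [1, -1, 0, 0, 0, 0, 0], [0, 0, 0, 0, 0, 0, 0]],
  ],
)

```text
clock: 23.55
eef_pos: [0.5742, -0.041, 0.1104]
tool_rot: [-0.406, 0.914, 0.001, -0.005]
ft_force: [-0.1, -0.8, -5.1]
grip_width: 0.0091
```

Run:
```python
from go import *
snap('wrist','w19.png');snap('side','s19.png')
go([.5819,-.0485,.037],228.42)
```

```text
t 23.65 tcp [ 0.5726 -0.0391  0.1102] toolx -131.9 d_cm [ 0.93 -0.94 -7.32] rv [ 0.04 -0.72  0.36] F [-1.3  0.4 -4.1] w 0.0093 j6 goal -53.0
```

View pics/w19.png

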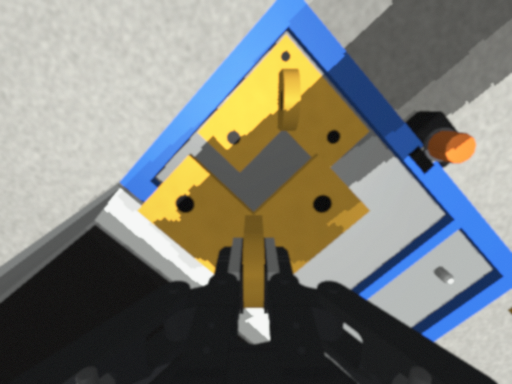

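View pics/s19.png

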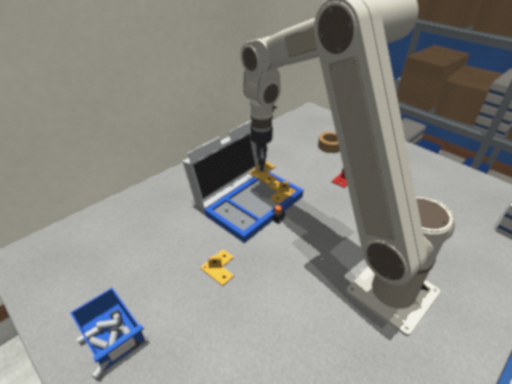

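move_arm(
  series=[
    [[0.9, -0.9, -1, 0, -0.7, 0.3, 0], [0, 0, -1.5, 0, 0, 0, 0], [0, 0, -1.2, 0, 0, 0, 0], [0, 0, -0.5, 0, 0, 0, 0], [0, 0, 0, 0, 0, 0, 0]],
  ],
)

```text
clock: 24.15
eef_pos: [0.5809, -0.0432, 0.064]
tool_rot: [-0.414, 0.91, 0.0, -0.001]
ft_force: [-0.8, -0.6, -5.6]
grip_width: 0.0091
```

Run:
```python
from go import *
snap('wrist','w20.png')
go([.5819,-.0485,.037],228.42)
```

```text
t 24.2 tcp [ 0.5811 -0.0431  0.0644] toolx -131.1 d_cm [ 0.08 -0.54 -2.74] rv [-0.03 -0.06 -0.52] F [-0.1 -0.1 -5.2] w 0.0094 j6 goal -53.0
```

View pics/w20.png

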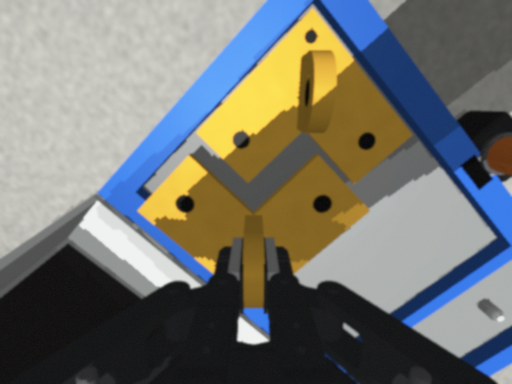

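move_arm(
  series=[
    [[0.1, -0.5, 0, 0, 0, -0.5, 0], [0, -0.1, -0.6, 0, 0, 0, 0], [0, 0, -0.6, 0, 0, 0, 0], [0, 0, 0, 0, 0, 0, 0], [0, 0, 0, 0, 0, 0, 0]],
  ],
)

```text
clock: 24.7
eef_pos: [0.5838, -0.0494, 0.0532]
tool_rot: [-0.41, 0.912, -0.001, 0.001]
ft_force: [0.9, 0.5, -4.9]
grip_width: 0.0093
```

Run:
```python
from go import *
from casefit import *
snap('wrist','w21.png')
go([.5819,-.0485,.037],228.42); casefit('w21.png')
```

```text
t 24.75 tcp [ 0.5836 -0.0493  0.0532] toolx -131.5 d_cm [-0.17  0.08 -1.62] rv [-0.    0.14 -0.04] F [ 0.2  0.4 -4.9] w 0.0091 j6 goal -53.0
rim pts 22848 z 0.0333
w21.png case mm/deg [535.22  23.22   3.49] cost 0.005
```

View pics/w21.png

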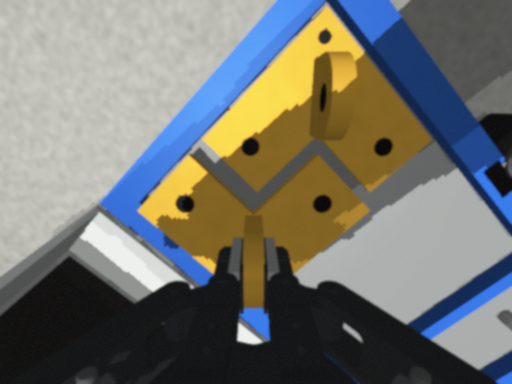

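Run:
```python
from go import *
z=np.load('pics/w21.npz');P=z['P']
a=np.radians(3.45);Rm=np.array([[np.cos(a),-np.sin(a)],[np.sin(a),np.cos(a)]])
p=z['p'].astype(int); r,g,b=p[...,0],p[...,1],p[...,2]
Y=(r>60)&(g>.5*r)&(b<.45*r)&(g<.95*r)
K=np.dstack([(P[...,:2]-[.535,.0233])@Rm,P[...,2]])
m=Y&(abs(P[...,2]-.044)<.004); q=K[m]; print(len(q),np.nanpercentile(q,[0.2,99.8],axis=0).round(4))
m=Y&(abs(P[...,2]-.028)<.004); q=K[m]; print(len(q),np.nanpercentile(q,[0.2,99.8],axis=0).round(4))
```

```text
13146 [[-0.0497 -0.1395  0.0402]
 [ 0.0759 -0.0446  0.0475]]
16736 [[-0.0732 -0.1405  0.0254]
 [ 0.0219 -0.0454  0.0306]]
```

move_arm(
  series=[
    [[-0.2, 0.1, -0.4, 0, 0, 0, 0], [-0.05, 0, -0.5, 0, 0, 0, 0], [0, 0, -0.4, 0, 0, 0, 0], [0, 0, 0, 0, 0, 0, 0], [0, 0, 0, 0, 0, 0, 0]],
  ],
)

```text
clock: 25.25
eef_pos: [0.5809, -0.0482, 0.0392]
tool_rot: [-0.41, 0.912, -0.001, 0.001]
ft_force: [-0.1, -0.3, -5.4]
grip_width: 0.0092
```

Run:
```python
from go import *
go([.5819,-.0485,.0365],228.42)
```

```text
t 25.25 tcp [ 0.5809 -0.0482  0.0392] toolx -131.5 d_cm [ 0.1  -0.03 -0.27] rv [-0.    0.16 -0.04] F [-0.1 -0.3 -5.4] w 0.0092 j6 goal -53.0
```

move_arm(
  series=[
    [[0.05, 0, -0.3, 0, 0, 0, 0], [0, 0, -0.15, 0, 0, 0, 0], [0, 0, 0, 0, 0, 0, 0], [0, 0, 0, 0, 0, 0, 0.35], [0, 0, 0, 0, 0, 0, 0.35]],
  ],
)

```text
clock: 25.75
eef_pos: [0.5838, -0.0484, 0.0396]
tool_rot: [-0.41, 0.912, -0.002, 0.004]
ft_force: [0.5, -0.6, 0.0]
grip_width: 0.0299
```

move_arm(
  series=[
    [[0, 0, 0, 0, 0, 0, 0.35], [0, 0, 3, 0, 0, 0, 0.35], [-0.5, 0, 4, 0, 0, 0, 0.35], [-1, 2, 4, 0, 0, 0, 0.35], [-1, 3, 2, 0, 0, 0, 0.35]],
  ],
)

```text
clock: 26.25
eef_pos: [0.5577, -0.0004, 0.1703]
tool_rot: [-0.408, 0.913, -0.002, 0.002]
ft_force: [-0.0, 1.0, -0.7]
grip_width: 0.03
```

Run:
```python
from go import *
from casefit import *
snap('wrist','w22.png')
st(); casefit('w22.png'); report('w22.png','Y',z0=.022)
```

```text
t 26.3 tcp [0.5574 0.0045 0.1731] q [-0.41   0.912 -0.     0.004] F [-1.6  2.2  2.3] w 0.0302 j [ 0.01  0.38  0.04  1.23  0.   -0.84]
rim pts 15647 z 0.0333
w22.png case mm/deg [534.91  23.44   3.42] cost 0.006
bracket [ 0.5131 -0.0621] yaw 4.1 cost 4.44 lugxy [ 0.4983 -0.0792] lugpts [ 0.5    -0.0867  0.0661] lugdir 49.1 px [190, 36, 118, 102, 4889] z nan nan
bracket [ 0.568  -0.0652] yaw 183.5 cost 0.16 lugxy [ 0.583  -0.0483] lugpts [ 0.5787 -0.0502  0.0634] lugdir 48.5 px [138, 113, 133, 95, 6136] z nan nan
```

View pics/w22.png

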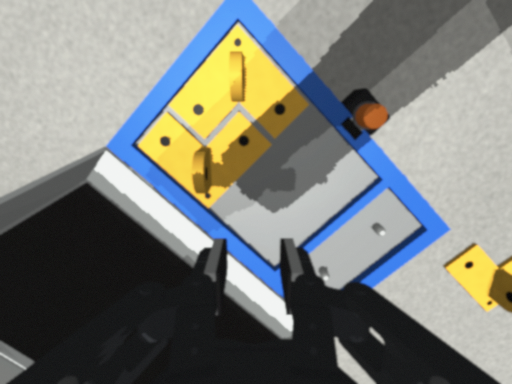

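Both brackets are nested and flat (images at about (235,75) and (200,160)). Next is the third one, at (0.4186, 0.3065).

move_arm(
  series=[
    [[-2, 4, 0, 0, 0, 0, 1], [-2, 4.2, 0, 0, 0, 0, 1], [-2, 4.2, 0, 0, 0, 0, 1], [-2, 4.2, -1, 0, 0, 0, 1], [-2, 4.2, -2, 0, 0, 0, 1]],
  ],
)

```text
clock: 26.8
eef_pos: [0.4624, 0.2156, 0.1502]
tool_rot: [-0.406, 0.914, -0.003, 0.015]
ft_force: [1.4, 0.2, -0.2]
grip_width: 0.0856
```

move_arm(
  series=[
    [[-1.5, 3, -2, 0, 0, 1, 1], [-1, 2, -1, 0, 0, 0, 1], [0, 0, 0, 0, 0, 0, 1], [0, 0, 0, 0, 0, 0, 1], [0, 0, 0, 0, 0, 0, 1]],
  ],
)

```text
clock: 27.3
eef_pos: [0.4334, 0.2719, 0.1181]
tool_rot: [-0.419, 0.908, -0.002, 0.015]
ft_force: [-0.3, -0.2, -0.1]
grip_width: 0.0851
```

Run:
```python
from go import *
from fit import *
snap('wrist','w23.png')
go([.4186,.3065,.013],229.6)
report('w23.png','Y')
```

```text
t 27.35 tcp [0.4337 0.2718 0.1183] toolx -130.5 d_cm [ -1.51   3.47 -10.53] rv [-0.5   1.67  0.11] F [-0.2 -0.4 -0.2] w 0.0852 j6 goal -13.0
bracket [0.4034 0.2881] yaw 184.2 cost 0.21 lugxy [0.4182 0.3053] lugpts [0.4154 0.3012 0.0415] lugdir 49.2 px [220, 151, 143, 97, 6785] z nan nan
```

View pics/w23.png

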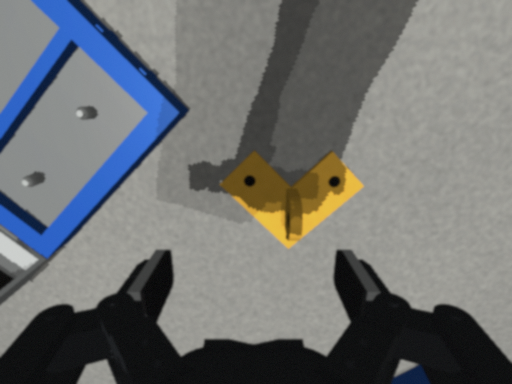

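move_arm(
  series=[
    [[-0.8, 1.8, -2.5, -0.5, 1.6, 0, 1], [-0.7, 1.7, -2.5, 0, 0, 0, 1], [0, 0, -2, 0, 0, 0, 1], [0, 0, 0, 0, 0, 0, 1], [0, 0, 0, 0, 0, 0, 1]],
  ],
)

```text
clock: 27.85
eef_pos: [0.4258, 0.3049, 0.0512]
tool_rot: [-0.413, 0.911, 0.0, 0.006]
ft_force: [-0.8, 0.3, -0.4]
grip_width: 0.0856
```

Run:
```python
from go import *
go([.4183,.3058,.014],229.4)
```

```text
t 27.85 tcp [0.4258 0.3049 0.0512] toolx -131.2 d_cm [-0.75  0.09 -3.72] rv [-0.28  0.57  0.56] F [-0.8  0.3 -0.4] w 0.0856 j6 goal -13.0
```

move_arm(
  series=[
    [[-0.8, 0.1, -1.5, -0.3, 0.6, 0.6, 1], [-0.2, 0, -1, 0, 0, 0, 1], [-0.1, 0, -0.8, 0, 0, 0, 1], [0, 0, 0, 0, 0, 0, 1], [0, 0, 0, 0, 0, 0, 1]],
  ],
)

```text
clock: 28.35
eef_pos: [0.4165, 0.3055, 0.0186]
tool_rot: [-0.417, 0.909, 0.0, 0.002]
ft_force: [0.2, 0.0, 0.7]
grip_width: 0.0853
```

Run:
```python
from go import *
go([.4183,.3058,.014],229.4)
```

```text
t 28.35 tcp [0.4165 0.3055 0.0186] toolx -130.7 d_cm [ 0.18  0.03 -0.46] rv [-0.12  0.17  0.1 ] F [0.2 0.  0.7] w 0.0853 j6 goal -13.0
```

move_arm(
  series=[
    [[0.1, 0, -0.3, -0.1, 0.2, 0, 1], [0, 0, 0, 0, 0, 0, 1], [0, 0, 0, 0, 0, 0, 0], [0, 0, 0, 0, 0, 0, 0], [0, 0, 0, 0, 0, 0, 0]],
  ],
)

```text
clock: 28.85
eef_pos: [0.4186, 0.3063, 0.0164]
tool_rot: [-0.417, 0.909, 0.0, 0.001]
ft_force: [-0.2, -0.0, -0.8]
grip_width: 0.044
```

move_arm(
  series=[
    [[0, 0, 0, 0, 0, 0, 0], [0, 0, 0, 0, 0, 0, 0], [0, 0, 0, 0, 0, 0, 0], [0, 0, 0, 0, 0, 0, 0], [0, 0, 0, 0, 0, 0, 0]],
  ],
)

```text
clock: 29.35
eef_pos: [0.4187, 0.3065, 0.0168]
tool_rot: [-0.417, 0.909, 0.001, 0.001]
ft_force: [0.3, -0.3, 0.9]
grip_width: 0.0093
```

Run:
```python
from go import *
l,a=lug(0,.0105,180); print(l,a)
go([*l,.1],a)
```

```text
[0.54939065 0.05070728] 228.42
t 29.35 tcp [0.4187 0.3065 0.0168] toolx -130.7 d_cm [ 13.07 -25.58   8.32] rv [-0.12  0.09 -0.9 ] F [ 0.3 -0.3  0.9] w 0.0093 j6 goal -43.0
```

move_arm(
  series=[
    [[0, 0, 2, 0, 0, 0, 0], [0, 0, 3, 0, 0, 0, 0], [0.5, -1, 3, 0, 0, -0.9, 0], [1.5, -3, 1, 0, 0, 0, 0], [2, -4, 0.3, 0, 0, 0, 0]],
  ],
)

```text
clock: 29.85
eef_pos: [0.453, 0.2255, 0.1074]
tool_rot: [-0.414, 0.91, 0.0, -0.005]
ft_force: [1.6, -0.0, -4.3]
grip_width: 0.0092
```

move_arm(
  series=[
    [[2, -4, 0.3, 0, 0, 0, 0], [2, -4, 0.3, 0, 0, 0, 0], [2, -4, 0.3, 0, 0, 0, 0], [1, -2, 0, 0, 0, 0, 0], [0, 0, 0, 0, 0, 0, 0]],
  ],
)

```text
clock: 30.35
eef_pos: [0.524, 0.0747, 0.1138]
tool_rot: [-0.412, 0.911, -0.001, -0.008]
ft_force: [-0.8, 0.2, -4.7]
grip_width: 0.0091
```

Run:
```python
from go import *
snap('wrist','w24.png')
go([.5494,.0507,.0385],228.42)
```

```text
t 30.4 tcp [0.5232 0.0757 0.1136] toolx -131.2 d_cm [ 2.62 -2.5  -7.51] rv [ 0.41 -0.87 -0.34] F [ 0.1  0.4 -4.1] w 0.0094 j6 goal -43.0
```

View pics/w24.png

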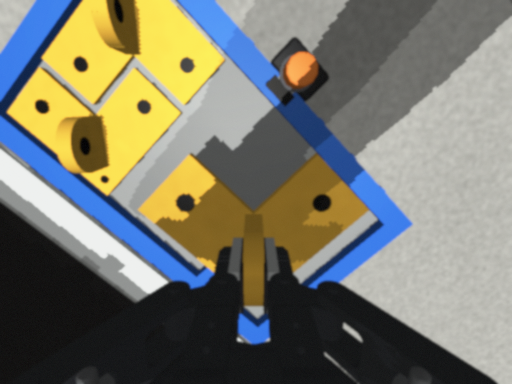

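move_arm(
  series=[
    [[1.2, -1.2, -1, 0.4, -0.8, -0.3, 0], [1.3, -1.2, -1.2, 0, 0, 0, 0], [0.1, -0.1, -1.2, 0, 0, 0, 0], [0, 0, -0.8, 0, 0, 0, 0], [0, 0, 0, 0, 0, 0, 0]],
  ],
)

```text
clock: 30.9
eef_pos: [0.5444, 0.0544, 0.0667]
tool_rot: [-0.413, 0.911, 0.003, -0.004]
ft_force: [-0.3, -0.4, -4.2]
grip_width: 0.0093
```

Run:
```python
from go import *
go([.5494,.0507,.0385],228.42)
```

```text
t 30.9 tcp [0.5444 0.0544 0.0667] toolx -131.3 d_cm [ 0.5  -0.37 -2.82] rv [-0.13 -0.59 -0.33] F [-0.3 -0.4 -4.2] w 0.0093 j6 goal -43.0
```

move_arm(
  series=[
    [[0.5, -0.4, 0, -0.1, -0.6, -0.3, 0], [0, 0, -0.5, 0, 0, 0, 0], [0, 0, -0.5, 0, 0, 0, 0], [0, 0, 0, 0, 0, 0, 0], [0, 0, 0, 0, 0, 0, 0]],
  ],
)

```text
clock: 31.4
eef_pos: [0.5488, 0.0526, 0.0567]
tool_rot: [-0.412, 0.911, 0.0, 0.001]
ft_force: [0.3, 0.7, -5.3]
grip_width: 0.0095
```

Run:
```python
from go import *
go([.5494,.0507,.0385],228.42)
snap('wrist','w25.png')
z=np.load('pics/w25.npz');P=z['P']
a=np.radians(3.42);Rm=np.array([[np.cos(a),-np.sin(a)],[np.sin(a),np.cos(a)]])
p=z['p'].astype(int); r,g,b=p[...,0],p[...,1],p[...,2]
Y=(r>60)&(g>.5*r)&(b<.45*r)&(g<.95*r)
K=np.dstack([(P[...,:2]-[.535,.0233])@Rm,P[...,2]])
u=P[...,2]
for lo,hi in((.039,.052),(.025,.032)):
    m=Y&(u>lo)&(u<hi)&(K[...,1]>-.06); q=K[m]; print(len(q),np.nanpercentile(q,[0.2,99.8],axis=0).round(4))
```

```text
t 31.4 tcp [0.5488 0.0526 0.0567] toolx -131.4 d_cm [ 0.06 -0.19 -1.82] rv [-0.06  0.06 -0.21] F [ 0.3  0.7 -5.3] w 0.0095 j6 goal -43.0
13400 [[-0.1022 -0.0591  0.0401]
 [ 0.0523  0.059   0.0516]]
6617 [[-0.0728 -0.06    0.0255]
 [ 0.0746 -0.0427  0.0299]]
```

View pics/w25.png

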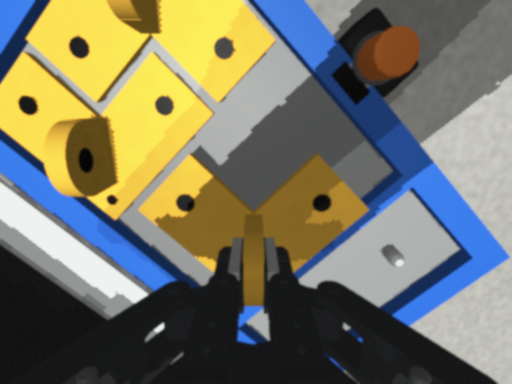

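move_arm(
  series=[
    [[0.05, -0.12, -0.5, 0, 0, -0.2, 0], [0, 0, -0.5, 0, 0, 0, 0], [0, 0, -0.4, 0, 0, 0, 0], [0, 0, 0, 0, 0, 0, 0], [0, 0, 0, 0, 0, 0, 0]],
  ],
)

```text
clock: 31.95
eef_pos: [0.5496, 0.0511, 0.0417]
tool_rot: [-0.41, 0.912, 0.0, 0.001]
ft_force: [-0.2, 0.1, -3.6]
grip_width: 0.0092
```

Run:
```python
from go import *
go([.5494,.0510,.0382],228.42)
```

```text
t 31.95 tcp [0.5496 0.0511 0.0417] toolx -131.6 d_cm [-0.02 -0.01 -0.35] rv [-0.06  0.09  0.03] F [-0.2  0.1 -3.6] w 0.0092 j6 goal -43.0
```

move_arm(
  series=[
    [[0, 0, -0.3, 0, 0, 0, 0], [0, 0, -0.2, 0, 0, 0, 0], [0, 0, 0, 0, 0, 0, 0], [0, 0, 0, 0, 0, 0, 0.35], [0, 0, 0, 0, 0, 0, 0.35]],
  ],
)

```text
clock: 32.45
eef_pos: [0.552, 0.0513, 0.0407]
tool_rot: [-0.41, 0.912, -0.001, 0.004]
ft_force: [0.7, -0.3, -0.3]
grip_width: 0.0295
```

move_arm(
  series=[
    [[0, 0, 0, 0, 0, 0, 0.35], [0, 0, 3, 0, 0, 0, 0.35], [-0.5, 0, 4, 0, 0, 0, 0.35], [-1, 0, 4, 0, 0, 0, 0.35], [-1, 0, 4, 0, 0, 0, 0.35]],
  ],
)

```text
clock: 32.95
eef_pos: [0.5228, 0.0509, 0.1886]
tool_rot: [-0.41, 0.912, 0.001, -0.002]
ft_force: [0.9, 0.2, 0.0]
grip_width: 0.0298
```

Run:
```python
from go import *
from casefit import *
snap('wrist','w26.png')
st(); casefit('w26.png'); report('w26.png','Y',z0=.022)
```

```text
t 33.0 tcp [0.5251 0.0512 0.1963] q [-0.41   0.912 -0.001  0.003] F [-0.1  0.2  4.5] w 0.0302 j [ 0.1   0.31  0.    1.26  0.   -0.75]
rim pts 14862 z 0.0333
w26.png case mm/deg [534.7   23.6    3.43] cost 0.005
bracket [ 0.5163 -0.0717] yaw 3.8 cost 0.25 lugxy [ 0.5014 -0.0887] lugpts [ 0.499 -0.086  0.063] lugdir 48.8 px [113, 14, 132, 108, 7030] z nan nan
bracket [ 0.568 -0.065] yaw 183.5 cost 0.88 lugxy [ 0.583  -0.0481] lugpts [ 0.5791 -0.0485  0.0619] lugdir 48.5 px [85, 97, 128, 93, 5813] z nan nan
bracket [0.5352 0.0336] yaw 184.2 cost 0.09 lugxy [0.55   0.0507] lugpts [0.5466 0.0472 0.0649] lugdir 49.2 px [175, 149, 119, 83, 4869] z nan nan
```

View pics/w26.png

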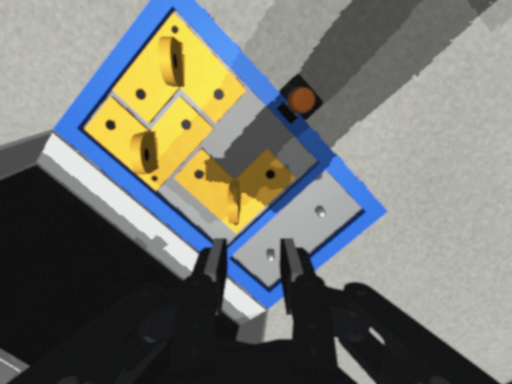

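All three brackets are flat in the well: (178,75), (150,145) and (235,185). The footplate comes next.

move_arm(
  series=[
    [[-1.5, -4, 0, 0, 0, -8, 1], [-1.5, -4.3, 0, 0, 0, -8, 1], [-1.5, -4.3, 0, 0, 0, -8, 1], [-1.5, -4.3, 0, 0, 0, -8, 1], [-1.5, -4.3, 0, 0, 0, -8, 1]],
  ],
)

```text
clock: 33.5
eef_pos: [0.4538, -0.1618, 0.2023]
tool_rot: [-0.066, 0.998, -0.006, 0.011]
ft_force: [0.7, -1.0, 0.1]
grip_width: 0.0853
```

move_arm(
  series=[
    [[-1, -4.3, 0, 0, 0, -3, 1], [0, -4.3, 0, 0, 0, 0, 1], [0, -3, 0, 0, 0, 0, 1], [0, 0, 0, 0, 0, 0, 1], [0, 0, 0, 0, 0, 0, 1]],
  ],
)

```text
clock: 34.0
eef_pos: [0.4409, -0.2882, 0.2029]
tool_rot: [-0.033, 0.999, -0.008, 0.013]
ft_force: [0.2, 0.7, -0.0]
grip_width: 0.0854
```

Run:
```python
from go import *
from fit import *
snap('wrist','w27.png')
go([.413,-.352,.013],185.6)
report('w27.png','R')
```

```text
t 34.05 tcp [ 0.441  -0.288   0.2029] toolx -176.1 d_cm [ -2.8   -6.4  -18.99] rv [0.9  1.5  1.75] F [1.2 0.3 0.3] w 0.0858 j6 goal -46.0
plate [ 0.4055 -0.3516] yaw 94.6 cost 1.04 stub [ 0.4022 -0.3517  0.0462] [153, 110, 102, 51, 3891]
```

View pics/w27.png

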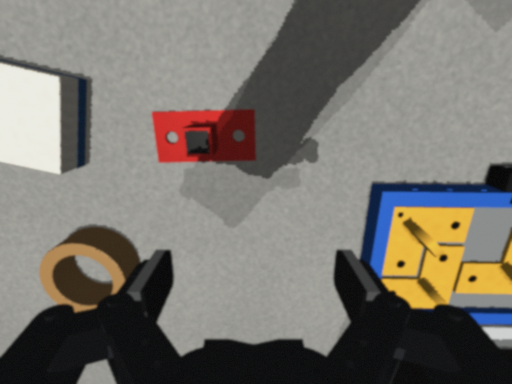

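move_arm(
  series=[
    [[-1.3, -3, -2, 0.9, 1.5, 1, 1], [-1.3, -3, -2.5, 0, 0, 0.7, 1], [0, 0, -2, 0, 0, 0, 1], [0, 0, 0, 0, 0, 0, 1], [0, 0, 0, 0, 0, 0, 1]],
  ],
)

```text
clock: 34.55
eef_pos: [0.4176, -0.3437, 0.138]
tool_rot: [-0.055, 0.999, -0.0, 0.001]
ft_force: [0.3, -0.2, 0.2]
grip_width: 0.0854
```

Run:
```python
from go import *
from fit import *
snap('wrist','w28.png')
go([.4055,-.3516,.013],185)
report('w28.png','R')
z=load('w28.png');P=z['P'];m=(P[...,2]>.044)&(P[...,2]<.056)&(abs(P[...,0]-.405)<.05)&(abs(P[...,1]+.35)<.05)
m[240:]=False
q=P[m];print(len(q),q.mean(0),cv2.minAreaRect(q[:,:2].astype(np.float32)*1000))
```

```text
t 34.6 tcp [ 0.4176 -0.3435  0.138 ] toolx -173.7 d_cm [ -1.21  -0.81 -12.5 ] rv [-0.01  0.15 -1.29] F [-0.3 -0.1  0.6] w 0.0857 j6 goal -46.0
plate [ 0.4015 -0.3534] yaw 94.9 cost 1.51 stub [ 0.4    -0.3529  0.0479] [187, 144, 120, 59, 5319]
1228 [ 0.40444387 -0.35307765  0.04945603] ((405.3501892089844, -352.9415283203125), (30.299884796142578, 30.06309700012207), 5.248931884765625)
```

View pics/w28.png

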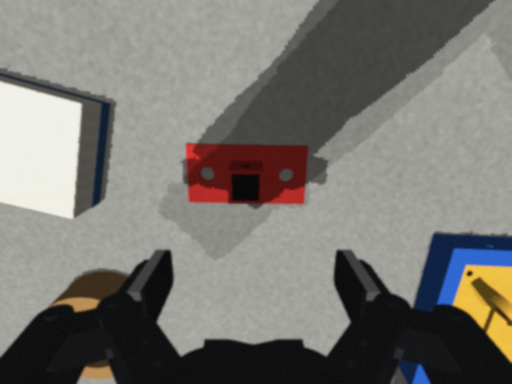

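move_arm(
  series=[
    [[-0.8, -0.9, -2.5, 0, 0.1, -1.1, 1], [-0.6, -0.1, -2.5, 0, 0, 0, 1], [-0.2, 0, -2, 0, 0, 0, 1], [0, 0, 0, 0, 0, 0, 1], [0, 0, 0, 0, 0, 0, 1]],
  ],
)

```text
clock: 35.1
eef_pos: [0.4081, -0.3527, 0.0748]
tool_rot: [-0.049, 0.999, -0.005, 0.006]
ft_force: [0.3, -0.1, 0.2]
grip_width: 0.0855
```

Run:
```python
from go import *
go([.4053,-.3529,.018],185.2)
```

```text
t 35.1 tcp [ 0.4081 -0.3527  0.0748] toolx -174.3 d_cm [-0.28 -0.02 -5.68] rv [ 0.51  0.71 -0.46] F [ 0.3 -0.1  0.2] w 0.0855 j6 goal -46.0
```

move_arm(
  series=[
    [[-0.4, 0, -2, 0.5, 0.7, -0.5, 1], [-0.2, 0.1, -1.5, 0, 0, 0, 1], [-0.1, 0.1, -1.2, 0, 0, 0, 1], [0, 0, -0.5, 0, 0, 0, 1], [0, 0, 0, 0, 0, 0, 1]],
  ],
)

```text
clock: 35.6
eef_pos: [0.4054, -0.3525, 0.0249]
tool_rot: [-0.046, 0.999, -0.003, 0.003]
ft_force: [-0.1, -1.2, 0.5]
grip_width: 0.0852
```

Run:
```python
from go import *
go([.4053,-.3529,.015],185.2)
```

```text
t 35.6 tcp [ 0.4054 -0.3525  0.0249] toolx -174.7 d_cm [-0.01 -0.04 -0.99] rv [ 0.36  0.38 -0.05] F [-0.1 -1.2  0.5] w 0.0852 j6 goal -46.0
```

move_arm(
  series=[
    [[0, 0, -0.6, 0.3, 0.4, 0, 1], [0, 0, -0.3, 0, 0, 0, 1], [0, 0, 0, 0, 0, 0, 0], [0, 0, 0, 0, 0, 0, 0], [0, 0, 0, 0, 0, 0, 0]],
  ],
)

```text
clock: 36.1
eef_pos: [0.407, -0.3537, 0.0169]
tool_rot: [-0.046, 0.999, -0.001, 0.001]
ft_force: [0.1, 0.0, 1.5]
grip_width: 0.0439
```

move_arm(
  series=[
    [[0, 0, 0, 0, 0, 0, 0], [0, 0, 0, 0, 0, 0, 0], [0, 0, 0, 0, 0, 0, 0], [0, 0, 0, 0, 0, 0, 0], [0, 0, 0, 0, 0, 0, 0]],
  ],
)

```text
clock: 36.6
eef_pos: [0.4071, -0.3534, 0.0173]
tool_rot: [-0.046, 0.999, -0.001, 0.001]
ft_force: [-0.3, -1.2, -0.4]
grip_width: 0.0293
```

Run:
```python
from go import *
t=case(0,.108)
go([*t,.1],273.42)
print(t)
```

```text
t 36.6 tcp [ 0.4071 -0.3534  0.0173] toolx -174.7 d_cm [12.14 48.45  8.27] rv [-1.000e-02  2.000e-01  8.817e+01] F [-0.3 -1.2 -0.4] w 0.0293 j6 goal -79.0
[0.52855728 0.13110766]
```

move_arm(
  series=[
    [[0, 0, 2, 0, 0, 0, 0], [0, 0, 3.5, 0, 0, 0, 0], [0.5, 1, 3.5, 0, 0, 4, 0], [1, 3, 3, 0, 0, 8, 0], [1, 4, 1, 0, 0, 8, 0]],
  ],
)

```text
clock: 37.1
eef_pos: [0.4257, -0.2715, 0.1438]
tool_rot: [-0.22, 0.975, 0.002, -0.007]
ft_force: [0.7, 1.2, -5.4]
grip_width: 0.0289
```

move_arm(
  series=[
    [[1, 4, 0.3, 0, 0, 8, 0], [1, 4, 0.3, 0, 0, 8, 0], [1, 4, 0.3, 0, 0, 8, 0], [1, 4, 0.3, 0, 0, 8, 0], [1, 4, 0.3, 0, 0, 8, 0]],
  ],
)

```text
clock: 37.6
eef_pos: [0.4736, -0.0645, 0.1577]
tool_rot: [-0.551, 0.834, 0.001, -0.009]
ft_force: [0.6, 0.3, -5.7]
grip_width: 0.0293
```

Run:
```python
from go import *
go([.5286,.1311,.13],273.42)
```

```text
t 37.6 tcp [ 0.4736 -0.0645  0.1577] toolx -113.1 d_cm [ 5.5  19.56 -2.77] rv [ 0.67 -0.75 26.52] F [ 0.6  0.3 -5.7] w 0.0293 j6 goal -79.0
```

move_arm(
  series=[
    [[1.2, 4, 0, 0.6, -0.7, 8, 0], [1.2, 4, 0, 0, 0, 8, 0], [1.2, 4, -0.5, 0, 0, 7, 0], [1, 4, -0.5, 0, 0, 1, 0], [0.2, 1, -0.5, 0, 0, 0, 0]],
  ],
)

```text
clock: 38.1
eef_pos: [0.5197, 0.116, 0.1389]
tool_rot: [0.721, -0.692, -0.003, 0.003]
ft_force: [0.0, -0.6, -5.5]
grip_width: 0.0292
```

move_arm(
  series=[
    [[0, 0, -0.5, 0, 0, 0, 0], [0, 0, 0, 0, 0, 0, 0], [0, 0, 0, 0, 0, 0, 0], [0, 0, 0, 0, 0, 0, 0], [0, 0, 0, 0, 0, 0, 0]],
  ],
)

```text
clock: 38.6
eef_pos: [0.516, 0.1128, 0.1301]
tool_rot: [0.721, -0.693, -0.005, 0.008]
ft_force: [0.6, 0.3, -5.4]
grip_width: 0.0292
```

Run:
```python
from go import *
from casefit import *
snap('wrist','w29.png')
go([.5286,.1311,.13],273.42); casefit('w29.png')
```

```text
t 38.65 tcp [0.516  0.1128 0.1302] toolx -87.8 d_cm [ 1.26  1.83 -0.02] rv [ 0.29 -0.97  1.18] F [-0.3 -0.1 -5. ] w 0.0296 j6 goal -79.0
rim pts 12507 z 0.0333
w29.png case mm/deg [534.83  23.29   3.38] cost 0.004
```

View pics/w29.png

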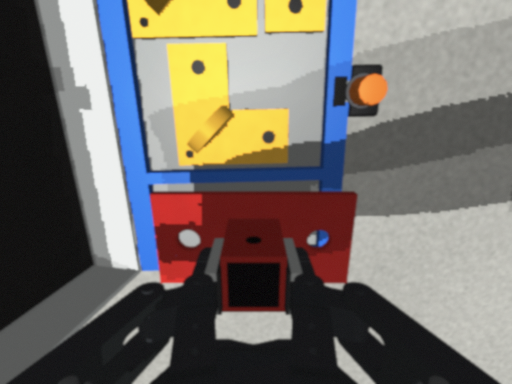

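```bash
cat > plate.py <<'E'
from go import *
def plate(fn,off=.0173):
    z=np.load('pics/'+fn);P=z['P'];p=z['p'].astype(int);T=z['T'];f=float(z['f']);cx,cy=float(z['cx']),float(z['cy'])
    o=bot.get_obs(); Rt=R.from_quat(o['tool_rot']).as_matrix(); tc=np.array(o['eef_pos'])
    n=-Rt[:,2]; p0=tc+n*(-off+.006)   # plate top plane through
    r,g,b=p[...,0],p[...,1],p[...,2]
    red=(r>40)&(g<.4*r)&(b<.4*r); d=((P-p0)@n); top=red&(abs(d)<.005)
    top[270:]=False
    print('plane resid',np.nanmedian(d[top]).round(4),top.sum())
    # refined: convex hull of plate mask
    cs,_=cv2.findContours(top.astype(np.uint8),cv2.RETR_CCOMP,cv2.CHAIN_APPROX_NONE)
    hier=_[0]
    res=[]
    for c,h in zip(cs,hier):
        if h[3]>=0 and cv2.contourArea(c)>40:
            (u,v),ax,an=cv2.fitEllipse(c)
            ray=T[:3,:3]@np.array([(u-cx)/f,(v-cy)/f,1]); s=((p0-T[:3,3])@n)/(ray@n); X=T[:3,3]+s*ray
            res.append((u,X)); print('hole',round(u,1),round(v,1),'ax',np.round(ax,1),X.round(4),'tool',((X-tc)@Rt).round(4))
    if len(res)==2:
        a,bb=res[0][1],res[1][1]; m=(a+bb)/2; dd=a-bb
        print('mid',m.round(4),'dist',np.linalg.norm(dd).round(4),'yaw',np.degrees(np.arctan2(dd[1],dd[0])).round(2),'mid in tool',((m-tc)@Rt).round(4))
        t=case(0,.108); print('target',t.round(4),'shift cm',((t-m[:2])*100).round(2))
E
python3 -c "
from plate import *
plate('w29.npz')"
```

```text
plane resid -0.0007 10055
hole 317.8 238.3 ax [19.9 25.9] [0.4766 0.107  0.1196] tool [0.0042 0.0394 0.0113]
hole 189.1 238.0 ax [20.8 26.1] [0.5545 0.1098 0.1182] tool [ 0.0044 -0.0386  0.0113]
mid [0.5156 0.1084 0.1189] dist 0.078 yaw -177.92 mid in tool [0.0043 0.0004 0.0113]
target [0.5286 0.1311] shift cm [1.3  2.27]
```

Run:
```python
from plate import *
z=np.load('pics/w29.npz');p=z['p'].astype(int);T=z['T'];f=float(z['f']);cx,cy=float(z['cx']),float(z['cy'])
o=bot.get_obs(); Rt=R.from_quat(o['tool_rot']).as_matrix(); tc=np.array(o['eef_pos'])
n=-Rt[:,2]; p0=tc+n*(-.0173+.006-.0005)
def X(u,v):
    ray=T[:3,:3]@np.array([(u-cx)/f,(v-cy)/f,1]); s=((p0-T[:3,3])@n)/(ray@n); return (T[:3,3]+s*ray-tc)@Rt
r,g,b=p[...,0],p[...,1],p[...,2]; red=(r>40)&(g<.4*r)&(b<.4*r)
for u in (170,220,270,300,340):
    vs=np.where(red[150:260,u])[0]; v=vs[0]+150; print(u,v,X(u,v-.5).round(4))
for v in (200,230,260):
    us=np.where(red[v,100:420])[0]+100; print(v,us[0],us[-1],X(us[0]-.5,v)[:2].round(4),X(us[-1]+.5,v)[:2].round(4))
```

```text
170 193 [ 0.0332 -0.0476  0.0118]
220 193 [ 0.0331 -0.0188  0.0118]
270 193 [0.0331 0.01   0.0118]
300 193 [0.0331 0.0272 0.0118]
340 193 [0.0331 0.0503 0.0118]
200 152 355 [ 0.0286 -0.0587] [0.0285 0.0597]
230 156 351 [ 0.0095 -0.0585] [0.0094 0.0595]
260 160 347 [-0.011  -0.0583] [-0.0111  0.0592]
```

move_arm(
  series=[
    [[1.2, 2.1, -1, 0.3, -1, 1.2, 0], [0.1, 0.1, -1.5, 0, 0, 0, 0], [0, 0, -1.5, 0, 0, 0, 0], [0, 0, -0.8, 0, 0, 0, 0], [0, 0, 0, 0, 0, 0, 0]],
  ],
)

```text
clock: 39.15
eef_pos: [0.5316, 0.1323, 0.0837]
tool_rot: [0.726, -0.688, 0.002, -0.003]
ft_force: [0.2, 0.0, -4.4]
grip_width: 0.029
```

Run:
```python
from go import *
go([.5287,.1344,.065],273.42)
```

```text
t 39.15 tcp [0.5316 0.1323 0.0837] toolx -86.9 d_cm [-0.29  0.21 -1.87] rv [-0.07  0.4   0.29] F [ 0.2  0.  -4.4] w 0.029 j6 goal -79.0
```

move_arm(
  series=[
    [[-0.3, 0.2, -0.8, 0, 0.4, 0.3, 0], [0, 0, -0.6, 0, 0, 0, 0], [0, 0, 0, 0, 0, 0, 0], [0, 0, 0, 0, 0, 0, 0], [0, 0, 0, 0, 0, 0, 0]],
  ],
)

```text
clock: 39.65
eef_pos: [0.5296, 0.1341, 0.0705]
tool_rot: [0.728, -0.686, 0.0, -0.001]
ft_force: [1.1, -0.3, -5.3]
grip_width: 0.0294
```

Run:
```python
from plate import *
go([.5287,.1344,.065],273.42)
snap('wrist','w30.png')
plate('w30.npz')
z=np.load('pics/w30.npz');p=z['p'].astype(int);T=z['T'];f=float(z['f']);cx,cy=float(z['cx']),float(z['cy'])
o=bot.get_obs(); Rt=R.from_quat(o['tool_rot']).as_matrix(); tc=np.array(o['eef_pos'])
n=-Rt[:,2]; p0=tc+n*(-.0173+.006-.0005)
def X(u,v):
    ray=T[:3,:3]@np.array([(u-cx)/f,(v-cy)/f,1]); s=((p0-T[:3,3])@n)/(ray@n); return (T[:3,3]+s*ray-tc)@Rt
r,g,b=p[...,0],p[...,1],p[...,2]; red=(r>40)&(g<.4*r)&(b<.4*r)
for u in (170,220,270,300,340):
    vs=np.where(red[150:260,u])[0]; v=vs[0]+150; print(u,v,X(u,v-.5).round(4))
img=cv2.imread('pics/w30.png'); cv2.imwrite('pics/w30c.png',cv2.resize(img[170:300,120:390],None,fx=2.9,fy=2.9,interpolation=cv2.INTER_CUBIC))
```

```text
t 39.65 tcp [0.5296 0.1341 0.0705] toolx -86.6 d_cm [-0.09  0.03 -0.55] rv [-0.11  0.12  0.04] F [ 1.1 -0.3 -5.3] w 0.0294 j6 goal -79.0
plane resid -0.0007 10288
hole 317.8 238.2 ax [19.5 24.2] [0.4906 0.1275 0.0592] tool [0.0043 0.0395 0.0113]
hole 189.1 238.1 ax [19.2 24.3] [0.5684 0.1319 0.0594] tool [ 0.0045 -0.0385  0.0113]
mid [0.5295 0.1297 0.0593] dist 0.078 yaw -176.72 mid in tool [0.0044 0.0005 0.0113]
target [0.5286 0.1311] shift cm [-0.09  0.14]
170 193 [ 0.0333 -0.0475  0.0118]
220 193 [ 0.0332 -0.0187  0.0118]
270 193 [0.0332 0.0101 0.0118]
300 193 [0.0332 0.0273 0.0118]
340 192 [0.0338 0.0503 0.0118]
```

View pics/w30c.png

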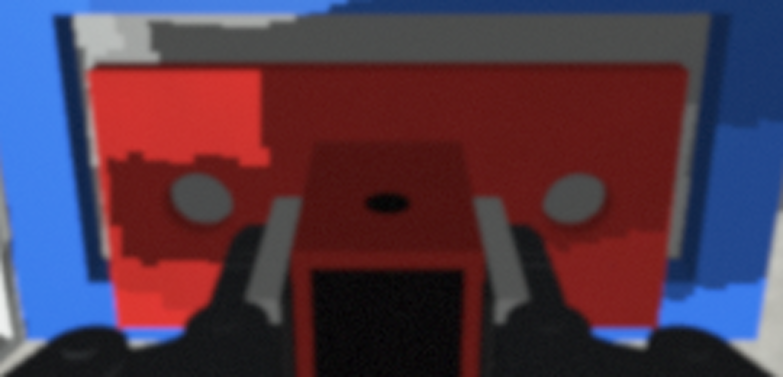

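move_arm(
  series=[
    [[-0.1, 0.03, -0.6, -0.1, 0.1, 0, 0], [0, 0, -0.5, 0, 0, 0, 0], [0, 0, 0, 0, 0, 0, 0], [0, 0, 0, 0, 0, 0, 0], [0, 0, 0, 0, 0, 0, 0]],
  ],
)

```text
clock: 40.2
eef_pos: [0.5289, 0.1346, 0.059]
tool_rot: [0.728, -0.686, 0.0, -0.001]
ft_force: [0.2, -0.4, -5.3]
grip_width: 0.0294
```

Run:
```python
from go import *
go([.5287,.1344,.045],273.42)
snap('wrist','w31.png')
img=cv2.imread('pics/w31.png'); cv2.imwrite('pics/w31c.png',cv2.resize(img[170:300,120:390],None,fx=2.9,fy=2.9,interpolation=cv2.INTER_CUBIC))
```

```text
t 40.2 tcp [0.5289 0.1346 0.059 ] toolx -86.6 d_cm [-0.02 -0.02 -1.4 ] rv [-0.02  0.07  0.03] F [ 0.2 -0.4 -5.3] w 0.0294 j6 goal -79.0
```

View pics/w31c.png

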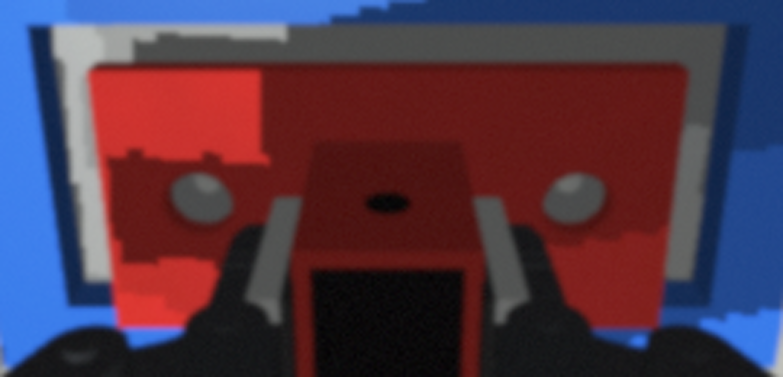

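The pin tips show through both holes at crop (207,183) and (568,183), where the oblique view should put them. The alignment is right, so I'm lowering the plate.

move_arm(
  series=[
    [[0, 0, -0.4, 0, 0, 0, 0], [0, 0, -0.4, 0, 0, 0, 0], [0, 0, -0.4, 0, 0, 0, 0], [0, 0, 0, 0, 0, 0, 0], [0, 0, 0, 0, 0, 0, 0]],
  ],
)

```text
clock: 40.75
eef_pos: [0.529, 0.1346, 0.046]
tool_rot: [0.728, -0.686, 0.0, -0.001]
ft_force: [-0.4, -0.2, -4.6]
grip_width: 0.0293
```

Run:
```python
from go import *
go([.5287,.1344,.0393],273.42)
```

```text
t 40.75 tcp [0.529  0.1346 0.046 ] toolx -86.6 d_cm [-0.03 -0.02 -0.67] rv [-0.02  0.1   0.03] F [-0.4 -0.2 -4.6] w 0.0293 j6 goal -79.0
```

move_arm(
  series=[
    [[0, 0, -0.3, 0, 0, 0, 0], [0, 0, -0.3, 0, 0, 0, 0], [0, 0, -0.1, 0, 0, 0, 0], [0, 0, 0, 0, 0, 0, 0], [0, 0, 0, 0, 0, 0, 0]],
  ],
)

```text
clock: 41.25
eef_pos: [0.5294, 0.1347, 0.0394]
tool_rot: [0.728, -0.686, 0.001, -0.001]
ft_force: [-0.2, 0.1, -4.7]
grip_width: 0.0291
```

Run:
```python
from go import *
go([.5287,.1344,.0393],273.42)
```

```text
t 41.25 tcp [0.5294 0.1347 0.0394] toolx -86.6 d_cm [-0.07 -0.03 -0.01] rv [-0.04  0.15  0.03] F [-0.2  0.1 -4.7] w 0.0291 j6 goal -79.0
```

move_arm(
  series=[
    [[-0.05, 0, -0.2, 0, 0, 0, 0], [0, 0, -0.1, 0, 0, 0, 0], [0, 0, 0, 0, 0, 0, 0], [0, 0, 0, 0, 0, 0, 0.65], [0, 0, 0, 0, 0, 0, 0.65]],
  ],
)

```text
clock: 41.75
eef_pos: [0.5313, 0.1351, 0.0406]
tool_rot: [0.728, -0.686, 0.003, -0.004]
ft_force: [-1.0, -0.3, 1.2]
grip_width: 0.0552
```

move_arm(
  series=[
    [[0, 0, 0, 0, 0, 0, 0.65], [0, 0, 3, 0, 0, 0, 0.65], [0, 0, 4, 0, 0, 0, 0.65], [0, 0, 4, 0, 0, 0, 0.65], [-0.5, 0, 3, 0, 0, 0, 0.65]],
  ],
)

```text
clock: 42.25
eef_pos: [0.5237, 0.1344, 0.1801]
tool_rot: [0.728, -0.686, 0.0, -0.0]
ft_force: [0.4, 0.3, -1.0]
grip_width: 0.0556
```

Run:
```python
from go import *
snap('wrist','w32.png'); snap('top','t32.png'); st()
```

```text
t 42.35 tcp [0.5256 0.1351 0.1831] q [ 0.728 -0.686  0.002 -0.003] F [1.  1.2 0.4] w 0.0556 j [ 0.25  0.34  0.02  1.24 -0.   -1.38]
```

View pics/w32.png

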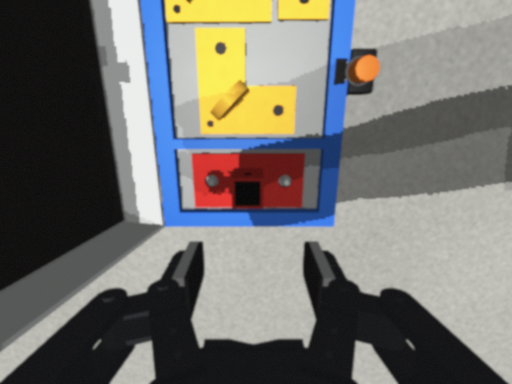

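Run:
```python
from go import *
for fn in ('w32','w26'):
    z=np.load(f'pics/{fn}.npz');P=z['P'];p=z['p'].astype(int)
    r,g,b=p[...,0],p[...,1],p[...,2]
    Y=(r>60)&(g>.5*r)&(b<.45*r)&(g<.95*r); Rd=(r>60)&(g<.35*r)&(b<.35*r)
    floor=(abs(r-g)<15)&(abs(g-b)<15)
    a=np.radians(3.42);Rm=np.array([[np.cos(a),-np.sin(a)],[np.sin(a),np.cos(a)]])
    K=np.dstack([(P[...,:2]-[.535,.0233])@Rm,P[...,2]])
    ins=(abs(K[...,0])<.073)&(K[...,1]>-.14)&(K[...,1]<.14)
    for nm,m in (('Y',Y),('R',Rd),('floor',floor)):
        mm=(m&ins&(abs(P[...,2]-.026)<.012)).astype(np.uint8); mm[235:]=0
        n,l,s,c=cv2.connectedComponentsWithStats(mm)
        for k in range(1,n):
            if s[k,4]<300: continue
            q=K[l==k]; A=np.c_[q[:,:2]-q[:,:2].mean(0),np.ones(len(q))]
            co=np.linalg.lstsq(A,q[:,2],rcond=None)[0]; res=abs(q[:,2]-A@co)<.003
            co=np.linalg.lstsq(A[res],q[res,2],rcond=None)[0]
            print(fn,nm,s[k,4],'ctr',q.mean(0).round(4),'z',co[2].round(4),'slope',co[:2].round(3),'ext',np.percentile(q[:,:2],[.5,99.5],axis=0).round(3).tolist())
```

```text
w32 Y 2260 ctr [ 0.026  -0.051   0.0274] z 0.0274 slope [-0.    -0.002] ext [[-0.02, -0.06], [0.073, -0.043]]
w32 Y 957 ctr [-0.0503 -0.0517  0.0273] z 0.0273 slope [ 0.001 -0.026] ext [[-0.073, -0.059], [-0.028, -0.045]]
w32 Y 5483 ctr [0.0079 0.0179 0.0274] z 0.0274 slope [ 0.001 -0.   ] ext [[-0.045, -0.036], [0.048, 0.057]]
w32 R 4098 ctr [0.0009 0.1051 0.0275] z 0.0274 slope [-0. -0.] ext [[-0.057, 0.08], [0.059, 0.137]]
w32 floor 9020 ctr [-0.0111 -0.0015  0.0214] z 0.0214 slope [0. 0.] ext [[-0.073, -0.052], [0.073, 0.063]]
w32 floor 1438 ctr [-0.0061  0.0996  0.0214] z 0.0214 slope [-0.     0.001] ext [[-0.073, 0.076], [0.073, 0.139]]
w26 Y 5908 ctr [-0.0344 -0.1     0.0275] z 0.0274 slope [-0. -0.] ext [[-0.073, -0.14], [0.021, -0.046]]
w26 Y 4767 ctr [ 0.0304 -0.0834  0.0276] z 0.0274 slope [0. 0.] ext [[-0.021, -0.138], [0.073, -0.043]]
w26 Y 4396 ctr [0.0075 0.0166 0.0275] z 0.0274 slope [-0.001  0.   ] ext [[-0.046, -0.037], [0.048, 0.057]]
w26 floor 6576 ctr [-0.0174 -0.0077  0.0214] z 0.0214 slope [0. 0.] ext [[-0.073, -0.128], [0.072, 0.063]]
w26 floor 3222 ctr [-0.0329  0.1047  0.0217] z 0.0214 slope [ 0.001 -0.   ] ext [[-0.073, 0.078], [0.028, 0.14]]
```

View pics/t32.png

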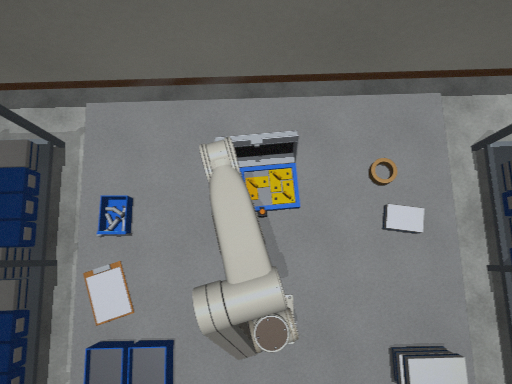

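Everything is flush: all plate tops are 6 mm above the well floor with zero slope. The top view shows nothing left over on the bench. Next is shutting the lid. I'll rise, turn the tool and go over to the back of the lip.

move_arm(
  series=[
    [[-0.5, -1, 3.5, 0, 0, -8, 0.65], [0, -2, 3.5, 0, 0, -8, 0.65], [0, -2, 3.5, 0, 0, -8, 0.65], [0, -2, 2.5, 0, 0, -8, 0.65], [1, -2, 1, 0, 0, -8, 0.65]],
  ],
)

```text
clock: 42.85
eef_pos: [0.5279, 0.0445, 0.3242]
tool_rot: [-0.44, 0.898, -0.001, 0.002]
ft_force: [-0.2, 0.3, -0.1]
grip_width: 0.0556
```

move_arm(
  series=[
    [[2.5, 0, 0, 0, 0, -8, 0.65], [2.5, 0, 0, 0, 0, -8, 0.65], [2.5, 0, 0, 0, 0, -8, 0.65], [2.5, 0, 0, 0, 0, -8, 0.65], [2, 0, 0, 0, 0, -8, 0.65]],
  ],
)

```text
clock: 43.35
eef_pos: [0.6528, 0.0406, 0.3255]
tool_rot: [-0.089, 0.996, -0.003, 0.004]
ft_force: [0.3, -0.5, 0.6]
grip_width: 0.0555
```

Run:
```python
from go import *
go([.708,.0336,.30],183.42)
```

```text
t 43.35 tcp [0.6528 0.0406 0.3255] toolx -169.8 d_cm [ 5.52 -0.7  -2.55] rv [ 0.38  0.44 -6.74] F [ 0.3 -0.5  0.6] w 0.0555 j6 goal -1.0
```

move_arm(
  series=[
    [[2, -0.3, -0.3, 0.4, 0.4, -6.7, 0.65], [2, -0.3, -0.3, 0, 0, 0, 0.65], [1.5, -0.1, -0.3, 0, 0, 0, 0.65], [0, 0, 0, 0, 0, 0, 0.65], [0, 0, 0, 0, 0, 0, 0.65]],
  ],
)

```text
clock: 43.85
eef_pos: [0.7128, 0.0332, 0.3069]
tool_rot: [-0.026, 1.0, 0.0, -0.003]
ft_force: [-0.3, -0.5, -0.1]
grip_width: 0.0557
```

Run:
```python
from go import *
go([.708,.0336,.26],183.42)
snap('wrist','w33.png'); snap('side','s33.png')
```

```text
t 43.85 tcp [0.7128 0.0332 0.3069] toolx -177.0 d_cm [-0.48  0.04 -4.69] rv [-0.01 -0.4   0.41] F [-0.3 -0.5 -0.1] w 0.0557 j6 goal -1.0
```

View pics/w33.png

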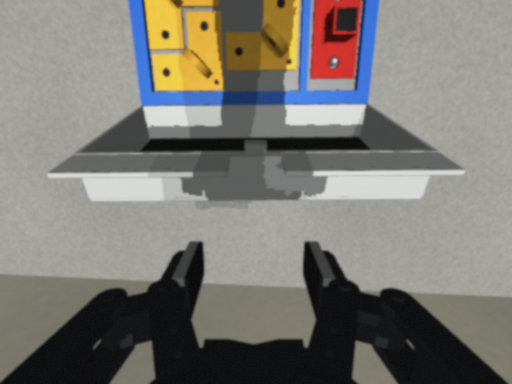

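View pics/s33.png

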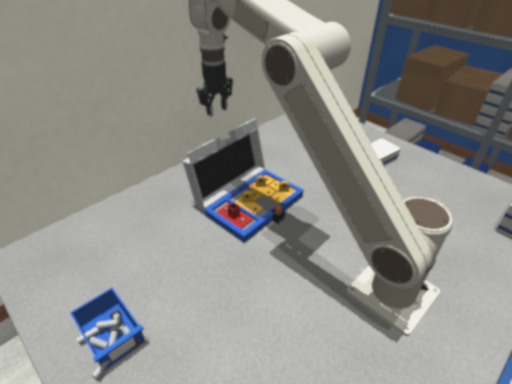

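Run:
```python
from go import *
z=np.load('pics/w33.npz');P=z['P']
for u in (120,190,300,380):
    for v in (160,168,172,174,176,185): print(u,v,P[v,u].round(4))
```

```text
120 160 [ 0.6811 -0.0799  0.2196]
120 168 [ 0.6845 -0.0737  0.234 ]
120 172 [ 0.6861 -0.071   0.2405]
120 174 [ 0.6875 -0.0709  0.2408]
120 176 [ 0.689  -0.0709  0.2413]
120 185 [ 0.7096 -0.0929  0.1966]
190 160 [ 0.6782 -0.0221  0.2192]
190 168 [ 0.6814 -0.0187  0.2353]
190 172 [ 0.6832 -0.0175  0.2411]
190 174 [ 0.6847 -0.0175  0.2411]
190 176 [ 0.6864 -0.0177  0.2406]
190 185 [ 0.7062 -0.0274  0.1966]
300 160 [0.6731 0.0686 0.2218]
300 168 [0.6766 0.0665 0.2368]
300 172 [0.6789 0.066  0.2412]
300 174 [0.6801 0.066  0.2425]
300 176 [0.692  0.0743 0.1981]
300 185 [0.7011 0.0756 0.1958]
380 160 [0.6694 0.1332 0.2237]
380 168 [0.6732 0.1275 0.2384]
380 172 [0.6757 0.1267 0.2414]
380 174 [0.6774 0.1273 0.2407]
380 176 [0.6882 0.148  0.1982]
380 185 [0.6971 0.1504 0.1964]
```

move_arm(
  series=[
    [[-0.2, 0, -2.5, 0, -0.4, 0.4, 0.65], [-0.1, 0, -2.5, 0, 0, 0, 0.65], [0, 0, -1.8, 0, 0, 0, 0.65], [0, 0, -0.5, 0, 0, 0, 0.65], [0, 0, 0, 0, 0, 0, 0.65]],
  ],
)

```text
clock: 44.45
eef_pos: [0.7065, 0.0342, 0.2392]
tool_rot: [-0.031, 1.0, 0.0, 0.005]
ft_force: [-0.3, 0.1, -1.2]
grip_width: 0.0556
```

Run:
```python
from go import *
go([.708,.0336,.222],183.42)
snap('wrist','w34.png')
```

```text
t 44.45 tcp [0.7065 0.0342 0.2392] toolx -176.5 d_cm [ 0.15 -0.06 -1.72] rv [-0.04  0.56 -0.09] F [-0.3  0.1 -1.2] w 0.0556 j6 goal -1.0
```

View pics/w34.png

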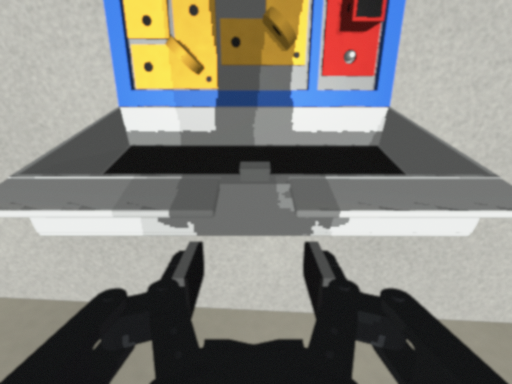

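move_arm(
  series=[
    [[0.1, 0, -1, 0, 0.5, 0, 0.65], [0, 0, -0.7, 0, 0, 0, 0.65], [0, 0, 0, 0, 0, 0, 0.65], [0, 0, 0, 0, 0, 0, 0.65], [0, 0, 0, 0, 0, 0, 0.65]],
  ],
)

```text
clock: 45.0
eef_pos: [0.7097, 0.0344, 0.2254]
tool_rot: [-0.031, 1.0, 0.0, 0.004]
ft_force: [0.1, 0.5, 0.1]
grip_width: 0.055
```

```bash
cat > arc2.py <<'E'
import numpy as np
hx,hz=.6298+.0018,.035   # hinge x at y~.03 approx
def tcp(th,r=.2,hw=.0115,d=.002):
    C=np.array([-r*np.cos(th)+.005*np.sin(th), r*np.sin(th)+.005*np.cos(th)])
    return np.array([.6298+C[0]+hw, hz+C[1]-d])
E
python3 - <<'E'
from go import *
go([.7,.0336,.222],183.42)
from arc2 import *
p=None
for th in np.arange(1.8,-.01,-.075):
    q=tcp(th); print(round(th,3),q.round(4), '' if p is None else ((q-p)*100).round(2)); p=q
E
```

```text
t 45.0 tcp [0.7097 0.0344 0.2254] toolx -176.5 d_cm [-0.97 -0.08 -0.34] rv [-0.06  0.45 -0.1 ] F [0.1 0.5 0.1] w 0.055 j6 goal -1.0
1.8 [0.6916 0.2266] 
1.725 [0.677  0.2299] [-1.47  0.32]
1.65 [0.6621 0.232 ] [-1.49  0.21]
1.575 [0.6471 0.233 ] [-1.5  0.1]
1.5 [0.6321 0.2329] [-1.5  -0.01]
1.425 [0.6172 0.2316] [-1.49 -0.12]
1.35 [0.6024 0.2292] [-1.48 -0.24]
1.275 [0.5878 0.2258] [-1.46 -0.35]
1.2 [0.5735 0.2212] [-1.43 -0.46]
1.125 [0.5596 0.2156] [-1.39 -0.56]
1.05 [0.5461 0.209 ] [-1.35 -0.66]
0.975 [0.5332 0.2013] [-1.29 -0.76]
0.9 [0.5209 0.1928] [-1.23 -0.86]
0.825 [0.5093 0.1833] [-1.16 -0.95]
0.75 [0.4984 0.173 ] [-1.09 -1.03]
0.675 [0.4883 0.1619] [-1.01 -1.11]
0.6 [0.4791 0.1501] [-0.92 -1.18]
0.525 [0.4707 0.1376] [-0.83 -1.25]
0.45 [0.4634 0.1245] [-0.74 -1.31]
0.375 [0.457  0.1109] [-0.64 -1.36]
0.3 [0.4517 0.0969] [-0.53 -1.4 ]
0.225 [0.4475 0.0825] [-0.43 -1.44]
0.15 [0.4443 0.0678] [-0.32 -1.47]
0.075 [0.4422 0.053 ] [-0.21 -1.49]
0.0 [0.4413 0.038 ] [-0.09 -1.5 ]
```

move_arm(
  series=[
    [[-0.8, 0, 0, 0, 0.4, 0, 0.65], [-0.8, 0, 0, 0, 0, 0, 0.65], [-0.9, -0.1, 0.1, 0, 0, 0, 0.65], [-0.9, -0.1, 0.1, 0, 0, 0, 0.65], [-0.9, 0, 0.1, 0, 0, 0, 0.65]],
  ],
)

```text
clock: 45.5
eef_pos: [0.6678, 0.0329, 0.23]
tool_rot: [-0.031, 1.0, 0.001, 0.004]
ft_force: [1.7, -2.0, -1.4]
grip_width: 0.0555
```

Run:
```python
from go import *
go([.6471,.030,.233],183.42)
snap('wrist','w35.png')
```

```text
t 45.5 tcp [0.6678 0.0329 0.23  ] toolx -176.5 d_cm [-2.07 -0.29  0.3 ] rv [-0.14  0.47 -0.1 ] F [ 1.7 -2.  -1.4] w 0.0555 j6 goal -1.0
```

View pics/w35.png

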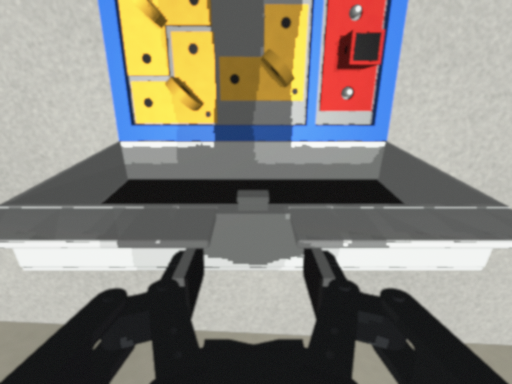

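move_arm(
  series=[
    [[-1.1, -0.1, 0, 0, 0.4, 0, 0.65], [-1.1, -0.1, 0, 0, 0, 0, 0.65], [-1.1, 0, 0, 0, 0, 0, 0.65], [-1.1, -0.1, 0, 0, 0, 0, 0.65], [-1.1, 0, -0.1, 0, 0, 0, 0.65]],
  ],
)

```text
clock: 46.05
eef_pos: [0.6143, 0.0303, 0.2319]
tool_rot: [-0.031, 1.0, 0.002, 0.006]
ft_force: [3.2, -1.4, -1.1]
grip_width: 0.0553
```

Run:
```python
from go import *
go([.6172,.028,.2316],183.42)
```

```text
t 46.05 tcp [0.6143 0.0303 0.2319] toolx -176.5 d_cm [ 0.29 -0.23 -0.03] rv [-0.2   0.71 -0.09] F [ 3.2 -1.4 -1.1] w 0.0553 j6 goal -1.0
```

move_arm(
  series=[
    [[-1.1, -0.1, -0.15, 0, 0.7, 0, 0.65], [-1.1, -0.1, -0.2, 0, 0, 0, 0.65], [-1.1, 0, -0.3, 0, 0, 0, 0.65], [-1.1, -0.1, -0.4, 0, 0, 0, 0.65], [-1.05, -0.1, -0.45, 0, 0, 0, 0.65]],
  ],
)

```text
clock: 46.55
eef_pos: [0.5617, 0.027, 0.2193]
tool_rot: [-0.031, 1.0, 0.003, 0.005]
ft_force: [3.2, 1.2, -0.3]
grip_width: 0.0554
```

Run:
```python
from go import *
go([.5596,.0248,.2156],183.42)
snap('wrist','w36.png'); snap('side','s36.png')
```

```text
t 46.55 tcp [0.5617 0.027  0.2193] toolx -176.5 d_cm [-0.21 -0.22 -0.37] rv [-0.33  0.61 -0.11] F [ 3.2  1.2 -0.3] w 0.0554 j6 goal -1.0
```

View pics/w36.png

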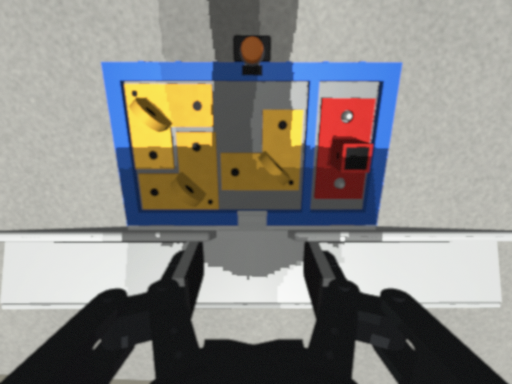

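View pics/s36.png

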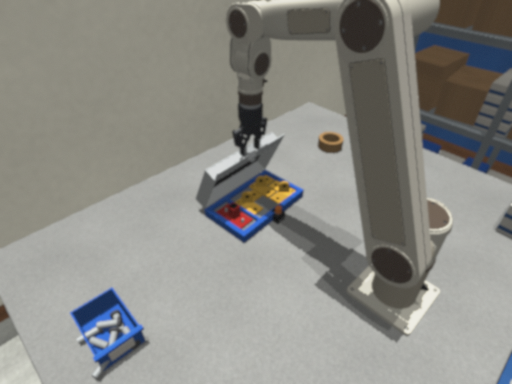

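move_arm(
  series=[
    [[-1.05, -0.1, -0.8, 0, 0.6, 0, 0.65], [-1.05, -0.1, -0.65, 0, 0, 0, 0.65], [-1.0, -0.1, -0.7, 0, 0, 0, 0.65], [-1.0, -0.1, -0.75, 0, 0, 0, 0.65], [-0.95, -0.1, -0.8, 0, 0, 0, 0.65]],
  ],
)

```text
clock: 47.15
eef_pos: [0.5167, 0.0231, 0.1892]
tool_rot: [-0.031, 0.999, 0.004, 0.008]
ft_force: [1.8, 1.6, 4.2]
grip_width: 0.0556
```

Run:
```python
from go import *
from arc2 import tcp
for t in(.9,.85,.8,.75,.7):print(t,tcp(t))
go([.5093,.022,.1833],183.42)
```

```text
0.9 [0.52089464 0.19277343]
0.85 [0.51305977 0.186556  ]
0.8 [0.50554544 0.17995475]
0.75 [0.49837042 0.1729862 ]
0.7 [0.49155265 0.16566775]
t 47.15 tcp [0.5167 0.0231 0.1892] toolx -176.4 d_cm [-0.74 -0.11 -0.59] rv [-0.46  0.88 -0.18] F [1.8 1.6 4.2] w 0.0556 j6 goal -1.0
```

On the arc at about 0.87 rad. Carrying on.

move_arm(
  series=[
    [[-0.95, -0.1, -0.9, -0.4, 0.9, 0, 0.65], [-0.9, -0.1, -0.9, 0, 0, 0, 0.65], [-0.85, 0, -0.95, 0, 0, 0, 0.65], [-0.8, -0.1, -1.0, 0, 0, 0, 0.65], [-0.75, 0, -1.0, 0, 0, 0, 0.65]],
  ],
)

```text
clock: 47.65
eef_pos: [0.4768, 0.0205, 0.1452]
tool_rot: [-0.031, 0.999, 0.0, 0.003]
ft_force: [0.9, -1.7, 4.6]
grip_width: 0.0555
```

Run:
```python
from go import *
from arc2 import tcp
for t in(.65,.6,.55,.5,.45):print(t,tcp(t))
go([.4791,.02,.1501],183.42)
snap('wrist','w37.png')
```

```text
0.65 [0.48510917 0.1580177 ]
0.6 [0.47905609 0.15005517]
0.55 [0.47340853 0.14180007]
0.5 [0.46818062 0.13327302]
0.45 [0.46338541 0.12449534]
t 47.65 tcp [0.4768 0.0205 0.1452] toolx -176.4 d_cm [ 0.23 -0.05  0.49] rv [-0.05  0.37 -0.19] F [ 0.9 -1.7  4.6] w 0.0555 j6 goal -1.0
```

View pics/w37.png

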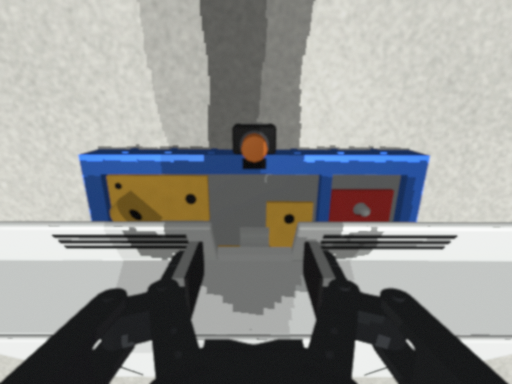

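move_arm(
  series=[
    [[-0.65, -0.1, -1.0, 0, 0.4, 0, 0.65], [-0.65, 0, -1.1, 0, 0, 0, 0.65], [-0.6, -0.1, -1.1, 0, 0, 0, 0.65], [-0.5, 0, -1.1, 0, 0, 0, 0.65], [-0.45, 0, -1.1, 0, 0, 0, 0.65]],
  ],
)

```text
clock: 48.2
eef_pos: [0.4505, 0.0189, 0.0923]
tool_rot: [-0.032, 0.999, 0.0, 0.001]
ft_force: [0.9, -0.3, 5.3]
grip_width: 0.0556
```

Run:
```python
from go import *
from arc2 import tcp
for t in(.3,.25,.2,.15,.1,.05,0.01):print(t,tcp(t))
go([.4475,.018,.0825],183.42)
snap('wrist','w38.png')
```

```text
0.3 [0.4517103  0.09688072]
0.25 [0.44875454 0.08732535]
0.2 [0.44628003 0.0776342 ]
0.15 [0.44429298 0.06783148]
0.1 [0.44279833 0.0579417 ]
0.05 [0.44179984 0.04798959]
0.01 [0.44136    0.03999972]
t 48.2 tcp [0.4505 0.0189 0.0923] toolx -176.4 d_cm [-0.3  -0.09 -0.98] rv [-0.05  0.13 -0.21] F [ 0.9 -0.3  5.3] w 0.0556 j6 goal -1.0
```

View pics/w38.png

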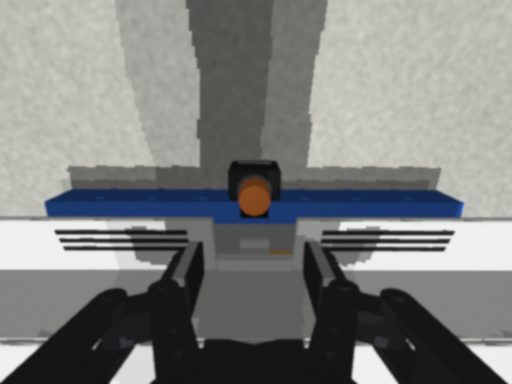

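move_arm(
  series=[
    [[-0.6, 0, -1.1, 0, 0.1, 0, 0.65], [-0.45, 0, -1.1, 0, 0, 0, 0.65], [-0.25, 0, -1.0, 0, 0, 0, 0.65], [-0.1, 0, -0.8, 0, 0, 0, 0.65], [0, 0, 0, 0, 0, 0, 0.65]],
  ],
)

```text
clock: 48.75
eef_pos: [0.4406, 0.0184, 0.0533]
tool_rot: [-0.031, 1.0, -0.0, 0.002]
ft_force: [-1.1, 0.1, 5.8]
grip_width: 0.0551
```

Run:
```python
from go import *
go([.438,.0175,.040],183.42)
snap('wrist','w39.png')
```

```text
t 48.75 tcp [0.4406 0.0184 0.0533] toolx -176.4 d_cm [-0.26 -0.09 -1.33] rv [ 0.04  0.26 -0.17] F [-1.1  0.1  5.8] w 0.0551 j6 goal -1.0
```

View pics/w39.png

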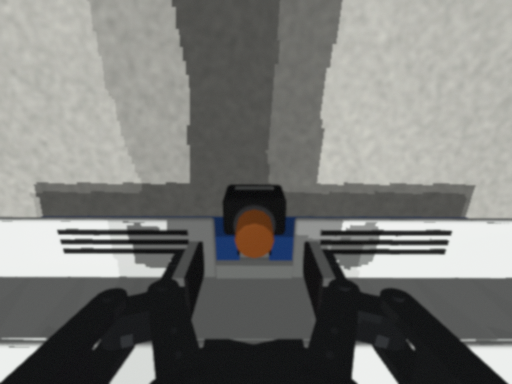

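move_arm(
  series=[
    [[-0.2, 0, -0.5, 0, 0, 0, 0.65], [-0.1, 0, -0.5, 0, 0, 0, 0.65], [0, 0, -0.5, 0, 0, 0, 0.65], [0, 0, -0.4, 0, 0, 0, 0.65], [0, 0, 0, 0, 0, 0, 0.65]],
  ],
)

```text
clock: 49.3
eef_pos: [0.4396, 0.0184, 0.0393]
tool_rot: [-0.031, 1.0, -0.001, 0.002]
ft_force: [0.7, 0.5, 0.9]
grip_width: 0.0555
```

Run:
```python
from go import *
go([.438,.0175,.040],183.42)
p,d,P=snap('wrist','w40.png')
for u,v in[(120,240),(100,262),(400,240),(420,262),(255,235)]: print(u,v,P[v,u].round(4))
```

```text
t 49.3 tcp [0.4396 0.0184 0.0393] toolx -176.4 d_cm [-0.16 -0.09  0.07] rv [ 0.06  0.27 -0.18] F [0.7 0.5 0.9] w 0.0555 j6 goal -1.0
120 240 [ 0.4343 -0.0563  0.043 ]
100 262 [ 0.4498 -0.0696  0.0416]
400 240 [0.4248 0.097  0.0428]
420 262 [0.4379 0.1116 0.0425]
255 235 [0.4213 0.017  0.0538]
```

View pics/w40.png

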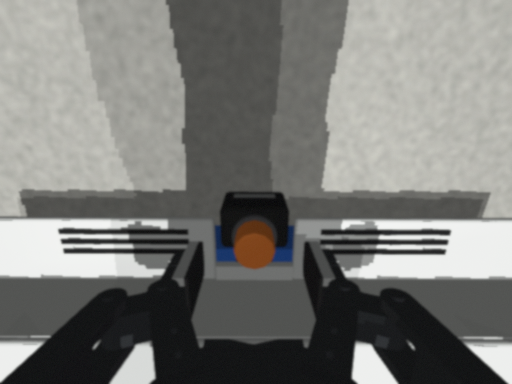

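The force dropped to about 0, so the catch seems to hold. I'll give one more gentle push and then rise slowly.

move_arm(
  series=[
    [[0, 0, -0.4, 0, 0, 0, 0.65], [0, 0, -0.4, 0, 0, 0, 0.65], [0, 0, -0.3, 0, 0, 0, 0.65], [0, 0, 0, 0, 0, 0, 0.65], [0, 0, 0.4, 0, 0, 0, 0.65]],
  ],
)

```text
clock: 49.85
eef_pos: [0.4394, 0.0183, 0.0356]
tool_rot: [-0.032, 0.999, -0.001, 0.001]
ft_force: [-1.0, 0.1, 7.0]
grip_width: 0.0558
```

move_arm(
  series=[
    [[0, 0, 0.4, 0, 0, 0, 0.65], [0, 0, 0.4, 0, 0, 0, 0.65], [0, 0, 0.3, 0, 0, 0, 0.65], [0, 0, 0, 0, 0, 0, 0.65], [0, 0, 0, 0, 0, 0, 0.65]],
  ],
)

```text
clock: 50.35
eef_pos: [0.4388, 0.0182, 0.047]
tool_rot: [-0.032, 0.999, -0.001, -0.0]
ft_force: [-0.5, -0.6, 0.1]
grip_width: 0.0555
```

Run:
```python
from go import *
st()
p,d,P=snap('wrist','w41.png')
for u,v in[(120,240),(100,262),(400,240),(420,262),(255,235)]: print(u,v,P[v,u].round(4))
```

```text
t 50.35 tcp [0.4388 0.0182 0.047 ] q [-0.032  0.999 -0.001 -0.   ] F [-0.5 -0.6  0.1] w 0.0555 j [ 0.04  0.3  -0.45  0.82 -0.   -0.02]
120 240 [ 0.4384 -0.0609  0.0418]
100 262 [ 0.4543 -0.0746  0.0411]
400 240 [0.4283 0.1024 0.0414]
420 262 [0.442  0.1177 0.0413]
255 235 [0.4232 0.0171 0.0561]
```

The lid stays shut with the fingers off it: lip z is 0.0415 and the force is zero. Retreating.

move_arm(
  series=[
    [[0, 0, 1.5, 0, 0, 0, 0.65], [0, 0, 3, 0, 0, 0, 0.65], [0, 0, 4, 0, 0, 0, 0.65], [0, 0, 4, 0, 0, 0, 0.65], [-1, -3, 3, 0, 0, 0, 0.65]],
  ],
)

```text
clock: 50.9
eef_pos: [0.4226, -0.0107, 0.2004]
tool_rot: [-0.034, 0.999, -0.0, -0.008]
ft_force: [1.8, -1.3, -0.2]
grip_width: 0.0557
```

move_arm(
  series=[
    [[-1, -4, 1, 0, 0, 0, 0.65], [-1, -4.5, 0, 0, 0, 0, 0.65], [-1, -4.5, 0, 0, 0, 0, 0.65], [-1, -4.5, 0, 0, 0, 0, 0.65], [0, 0, 0, 0, 0, 0, 0.65]],
  ],
)

```text
clock: 51.4
eef_pos: [0.3833, -0.1937, 0.2162]
tool_rot: [-0.035, 0.999, -0.003, -0.002]
ft_force: [-0.1, 0.3, -0.9]
grip_width: 0.0552
```

Run:
```python
from go import *
st()
for c in('top','side'):
    p,d,P=snap(c,c+'_end.png')
    m=(P[...,2]>.076)&(P[...,2]<.097)&(abs(P[...,1]-.03)<.17)&(P[...,0]>.44)&(P[...,0]<.64)
    q=P[m]; A=np.c_[q[:,:2],np.ones(len(q))]; co=np.linalg.lstsq(A,q[:,2],rcond=None)[0]; print(c,len(q),co[:2],np.median(q[:,2]))
for n in ['bolt_bin','stock_box','tape_roll']: print(n,[(np.round(r['at'],3).tolist(),round(r['confidence'],2)) for r in bot.find_in('top',n)])
st()
```

```text
t 51.4 tcp [ 0.3833 -0.1937  0.2162] q [-0.035  0.999 -0.003 -0.002] F [-0.1  0.3 -0.9] w 0.0552 j [-0.46  0.11 -0.19  1.27 -0.01 -0.53]
top 3287 [-0.00950673  0.00058613] 0.0858551283298894
side 3049 [ 0.00021248 -0.00147557] 0.08604864324594275
bolt_bin [([0.439, 0.635, 0.029], 0.88), ([0.519, 0.025, 0.086], 0.73)]
stock_box [([0.385, -0.555, 0.057], 0.63)]
tape_roll [([0.589, -0.495, 0.045], 0.8)]
t 51.65 tcp [ 0.3847 -0.188   0.216 ] q [-0.04   0.999 -0.002 -0.002] F [0.8 0.3 0.9] w 0.0555 j [-0.45  0.11 -0.2   1.27 -0.   -0.53]
```

View pics/side_end.png

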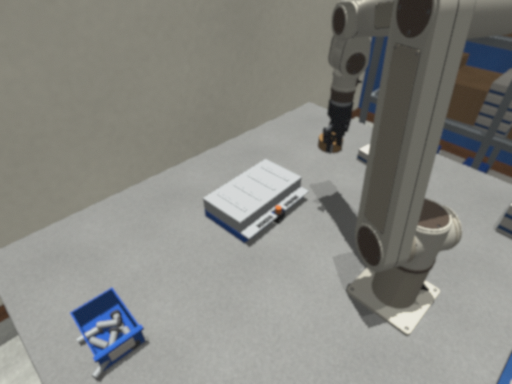

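View pics/top_end.png

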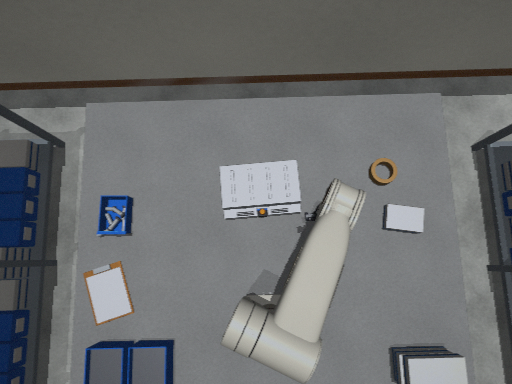

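The lid is shut (slope about 0–0.01), the bench is clear of kit, the other things are where they were, and the arm touches nothing.

```bash
python3 -c "
from h import *
print(bot.job_done()); st()"
```

```text
the job is handed in; nothing more can be done
None
the job is handed in; nothing more can be done
```

The case is packed and latched shut, and I handed the job in at about 52 s of the 210 s allowed.

- **Opening the lid:** I pressed the button with one finger while the other caught the lip. I then guided the lid slowly up to its stop, and it never flew open.
- **Packing:** There were three brackets this time; I found no fourth. They lie flat and lug up in the large well, two nested and one beside them. The footplate is over both pins.
- **Checks before shutting:** All plate tops measured 6 mm above the well floor with no meaningful slope. One partly seen bracket edge read a slope of 0.026, but the full view of that bracket read zero. The footplate was about 1 mm from its nominal position.
- **Shutting the lid:** The catch took it, and with the fingers lifted the force was zero and the lip stayed at 41.5 mm. The two fixed cameras gave lid slopes of 0.01 and 0.00 rad, under the 0.03 limit.
- **Other things:** The bin, stock box and tape roll read within about 5 mm of where they started, and the arm was clear of everything.

The contents cannot be seen with the lid shut; the camera last showed them in place partway through closing. None of the checks failed, and I saw no knock or grip slip.

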